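# Pack waxed sample cheeses into flip-cap pots

## Robot

A 6-joint arm with a two-finger parallel gripper is mounted at the origin on the work surface. World frame = base frame: x ahead of the robot, y to its left, z up, the work surface at z = 0. Lengths are in m, angles in rad, forces in N, time in s.
With the tool pointing down it reaches from about 0.25 to 0.725 m from the base axis. Payload 4 kg.
Tool frame: the origin (TCP) lies midway between the tips of the shut fingers; the grasp point (between the pads) lies 19 mm behind it; z points along the fingers, y is the direction in which the jaws open and shut (so a half turn about z gives the same grasp; the last joint's range is limited). The gripper opens to 85 mm and grips with 20 to 120 N. Pads are 22 mm wide; open, the fingers measure 114 mm over their backs; the gripper's body (76 mm by 85 mm) begins 54 mm behind the grasp point. The pads swing forward as they close: fully open they stand 13 mm farther back than shut.
Start: joints at [1.215, 0.241, 0.005, 1.335, 0, 1.571], TCP at [0.174, 0.469, 0.231] pointing down, gripper open.
Joint ranges: [-2.72, 2.72], [-1.05, 1.87], [-1.09, 1.28], [-1.99, 2.15], [-1.42, 1.44], [-3.14, 3.14]. Speed limits (rad/s): [2.79, 2.79, 3.14, 3.14, 3.14, 3.14].

## Interface

Orientations are given as a 3x3 rotation matrix whose columns are the frame's x, y, z axes.
In Python, from bench import manip gives the robot as it stands.
- The arm moves only by the shell command python3 -m creep 'ROWS' [OPENING] [FORCE]. ROWS is JSON, a list that holds one entry, the list of rows, each a list of 4 numbers: the shift along the tool's x, y, z in m, then the turn about the tool's z in degrees. In form: [[[tx, ty, tz, spin], ...]]. A call has 1 to 12 rows; each row is the pose to reach, as a shift and turn from the pose commanded when the call began, along the tool's axes at that moment; what a row does not reach only later rows make up. A row lasts 1/12 s, in which the tool goes at most 41.7 mm and 7.16 degrees, less where a joint would pass 70% of its speed; a pose out of reach is approached as far as the arm can. A call with a gripper value outside its range is refused whole. OPENING is the gripper's target within -1 to 1 (shut at 1, half-way at 0, fully open at -1), set as the call begins (- or left out, the last holds). The fingers move at their own pace and stop on an object; FORCE is the grip in N (left out, the last holds). Time passes only in rows, so rows that repeat a pose let the fingers close. It gives the time, the measured TCP pose, the force and the opening at its end, in the units of the state.
- manip.state(): the state, without advancing time (a new reading comes with each control period).
- manip.grab_frame(name): name is "side" or "top" or "wrist"; returns the picture (400x640x3 uint8, red, green, blue); there is no depth.
- manip.camera_params(name): a dict with "vertical_fov" (degrees; the focal length in pixels is half the picture's height over the tangent of half this angle, whatever the lens; pixels are square), "cx", "cy" (the principal point, pixels), "extrinsics" (4x4, takes a point from camera to world coordinates). Camera axes: x right, y up, looking along -z (the intrinsics and any distortion apply to the point x, -y, -z); pixel columns grow to the right and rows downward; lengths in m; the calibration is good to about 2 mm. The wrist camera is an equidistant fisheye: a pixel r from the principal point sees the ray r / f radians off the axis. A picture is of the moment at which its call begins: read the wrist's pose just before it. camera_params takes no time and is no camera call; for the wrist camera it gives the pose at the moment of the call.
- manip.hand_in(): hands the job in, once; it reports no verdict.
The state is a dict: "t": time; "joint_pos": joint angles; "joint_velocities": joint speeds; "tau": joint torques, N m; "tcp_pos": TCP position; "ee_rot": TCP orientation; "force": force on the tool from outside, world axes, zero at the start; "moment": the same for the moment, N m; "gripper_width": opening from 0.0 (shut) to 1.0 (fully open).
Only numpy, scipy, OpenCV 4.12 (cv2) and the standard library are available. Lean on these libraries where they do the work, as an engineer would, in place of code of your own. Each camera call takes 0.05 s, during which the arm holds its last target.

## Task

Pack the little waxed sample cheeses in the ripening room: flick open the flip-cap pots you need, lift every cheese that is there out of the mould (the black one may stand on the table beside it), put each in the pot whose cap has its colour, and press the caps shut again. At the end all four caps in the rack must be fully shut, also those that stood ajar, and the cheese wheel, the brush and the salt jar must be left alone.

Things in the scene. Friction and masses are not known exactly. Their poses are not given: they have to be found in the camera images.
- rack: Steel rack fixed to the table, base 80 x 310 x 12 mm, origin at the centre of its underside, long axis y, z up. Four pots stand fixed on it in a row, 74 mm from centre to centre, in any colour order; low rails 34 mm high run along both sides.
- mould: White mould block fixed to the table, 76 x 186 x 26 mm high, origin at the centre of its underside, long axis y, z up. Three square cavities (32 x 32 mm, 16 mm deep, floor 10 mm above the table) lie in a row along y at -56, 0 and +56 mm. The red, yellow and green cheeses stand in them in any order (absent ones leave a gap), 14 mm proud.
- wheel: Bystander: loose cheese wheel, 130 mm across, 60 mm high, 0.8 kg; leave alone. Origin at the centre of its underside.
- brush: Bystander: loose rind brush, 50 x 130 x 40 mm; leave alone. Origin at the centre of its underside.
- salt: Bystander: loose glass jar, 64 mm across, 100 mm high; leave alone. Origin at the centre of its underside.
- wax_red (a point): Centre of the red sample cheese, a loose firm red-waxed block 28 x 28 x 30 mm (30 along its z), about 25 g; x and y axes square to its sides. It may be absent. Pinch it by two opposite sides; it stands in the mould; pinch it there across the short way of the mould (mould x), where both sides are free.
- mouth_red (a point): Centre of the mouth of the pot with the red cap, 61 mm above the table. White pot, 52 mm outside diameter, 46 mm inside, 45 mm deep, upright, fixed to the rack. x axis points to its hinge, y along the hinge (along the rack), z up.
- cap_red (a joint): Angle of the red flip cap in rad, about a hinge axis along y, 28 mm in +x from the mouth's centre and 2 mm above it: 0 fully shut, 2.2 fully open (leaning back beyond the hinge); it stays where it is left (stiff hinge, about 0.045 N m, some 0.7 N at the tab).
- tab_red (a point): Centre of the red cap's thumb tab, a bar 20 mm long (along y), 10 x 10 mm across, at the cap's free edge. Cap shut: 66 mm from the hinge axis in -x, 17 mm above it. It swings up and over the hinge on a 68 mm radius. Pinch it from above by its two ends (along y) at any angle; it turns in the grip as the cap swings. Cap disc 53 mm across, 6 mm thick. Axes turn with the cap.
- wax_yellow (a point): Centre of the yellow sample cheese, a loose firm yellow-waxed block 28 x 28 x 30 mm (30 along its z), about 25 g; x and y axes square to its sides. It may be absent. Pinch it by two opposite sides; it stands in the mould; pinch it there across the short way of the mould (mould x), where both sides are free.
- mouth_yellow (a point): Centre of the mouth of the pot with the yellow cap, 61 mm above the table. White pot, 52 mm outside diameter, 46 mm inside, 45 mm deep, upright, fixed to the rack. x axis points to its hinge, y along the hinge (along the rack), z up.
- cap_yellow (a joint): Angle of the yellow flip cap in rad, about a hinge axis along y, 28 mm in +x from the mouth's centre and 2 mm above it: 0 fully shut, 2.2 fully open (leaning back beyond the hinge); it stays where it is left (stiff hinge, about 0.045 N m, some 0.7 N at the tab).
- tab_yellow (a point): Centre of the yellow cap's thumb tab, a bar 20 mm long (along y), 10 x 10 mm across, at the cap's free edge. Cap shut: 66 mm from the hinge axis in -x, 17 mm above it. It swings up and over the hinge on a 68 mm radius. Pinch it from above by its two ends (along y) at any angle; it turns in the grip as the cap swings. Cap disc 53 mm across, 6 mm thick. Axes turn with the cap.
- wax_green (a point): Centre of the green sample cheese, a loose firm green-waxed block 28 x 28 x 30 mm (30 along its z), about 25 g; x and y axes square to its sides. It may be absent. Pinch it by two opposite sides; it stands in the mould; pinch it there across the short way of the mould (mould x), where both sides are free.
- mouth_green (a point): Centre of the mouth of the pot with the green cap, 61 mm above the table. White pot, 52 mm outside diameter, 46 mm inside, 45 mm deep, upright, fixed to the rack. x axis points to its hinge, y along the hinge (along the rack), z up.
- cap_green (a joint): Angle of the green flip cap in rad, about a hinge axis along y, 28 mm in +x from the mouth's centre and 2 mm above it: 0 fully shut, 2.2 fully open (leaning back beyond the hinge); it stays where it is left (stiff hinge, about 0.045 N m, some 0.7 N at the tab).
- tab_green (a point): Centre of the green cap's thumb tab, a bar 20 mm long (along y), 10 x 10 mm across, at the cap's free edge. Cap shut: 66 mm from the hinge axis in -x, 17 mm above it. It swings up and over the hinge on a 68 mm radius. Pinch it from above by its two ends (along y) at any angle; it turns in the grip as the cap swings. Cap disc 53 mm across, 6 mm thick. Axes turn with the cap.
- wax_black (a point): Centre of the black sample cheese, a loose firm black-waxed block 28 x 28 x 30 mm (30 along its z), about 25 g; x and y axes square to its sides. It may be absent. Pinch it by two opposite sides; it has been turned out already and stands on the table near the mould.
- mouth_black (a point): Centre of the mouth of the pot with the black cap, 61 mm above the table. White pot, 52 mm outside diameter, 46 mm inside, 45 mm deep, upright, fixed to the rack. x axis points to its hinge, y along the hinge (along the rack), z up.
- cap_black (a joint): Angle of the black flip cap in rad, about a hinge axis along y, 28 mm in +x from the mouth's centre and 2 mm above it: 0 fully shut, 2.2 fully open (leaning back beyond the hinge); it stays where it is left (stiff hinge, about 0.045 N m, some 0.7 N at the tab).
- tab_black (a point): Centre of the black cap's thumb tab, a bar 20 mm long (along y), 10 x 10 mm across, at the cap's free edge. Cap shut: 66 mm from the hinge axis in -x, 17 mm above it. It swings up and over the hinge on a 68 mm radius. Pinch it from above by its two ends (along y) at any angle; it turns in the grip as the cap swings. Cap disc 53 mm across, 6 mm thick. Axes turn with the cap.
Not all that is in view belongs to the job. Of the things shaped like the part that bears wax_yellow, the yellow one is meant.

How it is judged:
By the outcome, as a careful person would: the job done as asked, in the order asked, and still so for the second after the job is handed in, with the robot touching nothing.
Of cheese_red, cheese_yellow, cheese_green, cheese_black only 2 to 3 are there at a start; the rules pass over those that are not, and their reading is None.
At some moment in a run one of cheese_black may be knocked a few centimetres aside while the robot is not near it.
Once in a run the grip may slacken for a moment while it holds something.
It also fails if it takes over 210 s, if anything falls off the work surface, if the arm or the gripper's body presses on something with over 40 N, if the wrist force passes 120 N, or if a joint passes its speed limit or range.

## Working session

There is one attempt and no reset: what is moved stays moved. The work goes in short steps, Python scripts to look and compute and a shell command to move; the robot and the scene stay as the last step left them, time stands still between calls to the robot, and variables do not carry over. Pictures are saved under pics/ and viewed, and the job is handed in when it is done.

```bash
ls; mkdir -p pics
python3 - <<'E'
from bench import manip
import cv2,numpy as np
s=manip.state();print({k:np.round(v,3).tolist() for k,v in s.items()})
for n in ("side","top","wrist"):
    f=manip.grab_frame(n); cv2.imwrite(f"pics/{n}0.png",f[:,:,::-1])
    p=manip.camera_params(n);print(n,p["vertical_fov"],p["cx"],p["cy"],{k:v for k,v in p.items() if k not in("extrinsics",)});print(np.round(p["extrinsics"],3))
E
```

```text
pics
{'t': 0.0, 'joint_pos': [1.215, 0.241, 0.004, 1.335, 0.0, 1.571], 'joint_velocities': [0.002, 0.001, -0.001, 0.001, 0.0, -0.001], 'tau': [-0.0, -37.231, 25.241, 0.017, -0.0, 0.0], 'tcp_pos': [0.174, 0.468, 0.23], 'ee_rot': [[-0.937, 0.348, -0.001], [0.348, 0.937, -0.002], [0.0, -0.002, -1.0]], 'force': [-0.597, 0.821, 0.404], 'moment': [-0.049, -0.025, -0.014], 'gripper_width': 1.001}
side 53.22826810535469 318.95294094471376 196.67882624605963 {'vertical_fov': 53.22826810535469, 'cx': 318.95294094471376, 'cy': 196.67882624605963}
[[ 0.914  0.18  -0.363  0.17 ]
 [-0.404  0.463 -0.789 -0.83 ]
 [ 0.026  0.868  0.497  0.612]
 [ 0.     0.     0.     1.   ]]
top 44.045617102628725 310.3377373914481 192.329617372671 {'vertical_fov': 44.045617102628725, 'cx': 310.3377373914481, 'cy': 192.329617372671}
[[ 0.024  0.984 -0.176  0.341]
 [-1.     0.021 -0.02  -0.016]
 [-0.016  0.177  0.984  1.263]
 [ 0.     0.     0.     1.   ]]
wrist 65.70646984690485 315.37048724788445 198.96692778088868 {'vertical_fov': 65.70646984690485, 'cx': 315.37048724788445, 'cy': 198.96692778088868}
[[ 0.349 -0.892 -0.287  0.101]
 [ 0.937  0.332  0.108  0.496]
 [-0.001 -0.307  0.952  0.374]
 [ 0.     0.     0.     1.   ]]
```

View pics/side0.png

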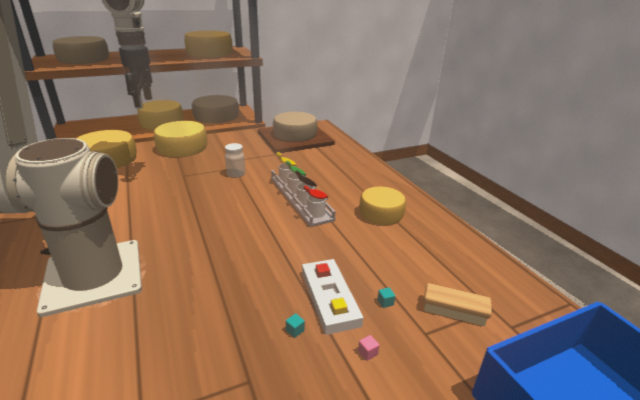

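View pics/top0.png

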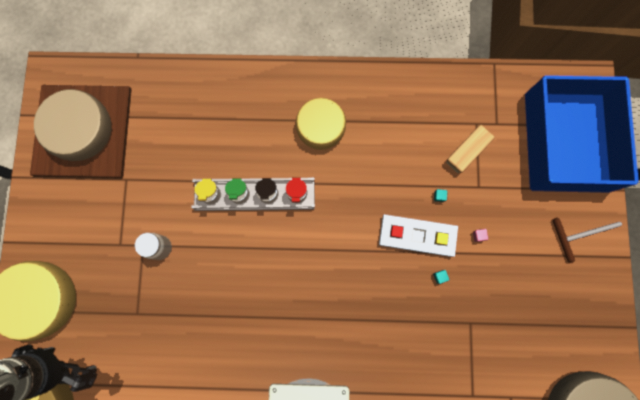

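View pics/wrist0.png

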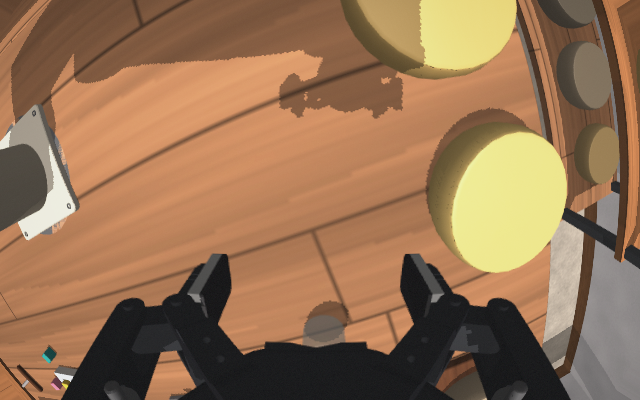

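```bash
cat > h.py <<'E'
from bench import manip
import cv2,numpy as np
def ray(p,u,v,fish=False):
    f=200/np.tan(np.radians(p["vertical_fov"])/2); x=u-p["cx"]; y=v-p["cy"]
    if fish:
        r=np.hypot(x,y)+1e-9; th=r/f; d=np.array([np.sin(th)*x/r,-np.sin(th)*y/r,-np.cos(th)])
    else: d=np.array([x/f,-y/f,-1.])
    E=np.array(p["extrinsics"]); return E[:3,3],E[:3,:3]@(d/np.linalg.norm(d))
def onz(p,u,v,z,fish=False):
    o,d=ray(p,u,v,fish); return o+d*(z-o[2])/d[2]
def tri(rs):
    A=np.zeros((3,3));b=np.zeros(3)
    for o,d in rs:
        M=np.eye(3)-np.outer(d,d);A+=M;b+=M@o
    X=np.linalg.solve(A,b); return X,[np.linalg.norm((np.eye(3)-np.outer(d,d))@(X-o)) for o,d in rs]
def proj(p,X,fish=False):
    f=200/np.tan(np.radians(p["vertical_fov"])/2);E=np.array(p["extrinsics"]);c=E[:3,:3].T@(np.array(X)-E[:3,3])
    x,y,z=c[0],-c[1],-c[2]
    if fish:
        r=np.hypot(x,y)+1e-12;t=np.arctan2(r,z);return p["cx"]+f*t*x/r,p["cy"]+f*t*y/r
    return p["cx"]+f*x/z,p["cy"]+f*y/z
def st():
    s=manip.state();print("t",round(s["t"],2),"tcp",np.round(s["tcp_pos"],4),"x",np.round(np.array(s["ee_rot"])[:,0],3),"z",np.round(np.array(s["ee_rot"])[:,2],3),"F",np.round(s["force"],1),"w",round(s["gripper_width"],3),"q",np.round(s["joint_pos"],2));return s
E
python3 - <<'E'
import cv2
a=cv2.imread("pics/top0.png");b=cv2.imread("pics/side0.png")
cv2.imwrite("pics/c1.png",cv2.resize(a[160:280,180:340],None,fx=5,fy=5,interpolation=2)[:600])
cv2.imwrite("pics/c2.png",cv2.resize(a[170:300,360:520],None,fx=4.5,fy=4.5,interpolation=2))
cv2.imwrite("pics/c3.png",cv2.resize(b[140:240,250:410],None,fx=5,fy=5,interpolation=2))
cv2.imwrite("pics/c4.png",cv2.resize(b[240:360,260:420],None,fx=5,fy=5,interpolation=2))
E
```

```text
(no output)
```

View pics/c1.png

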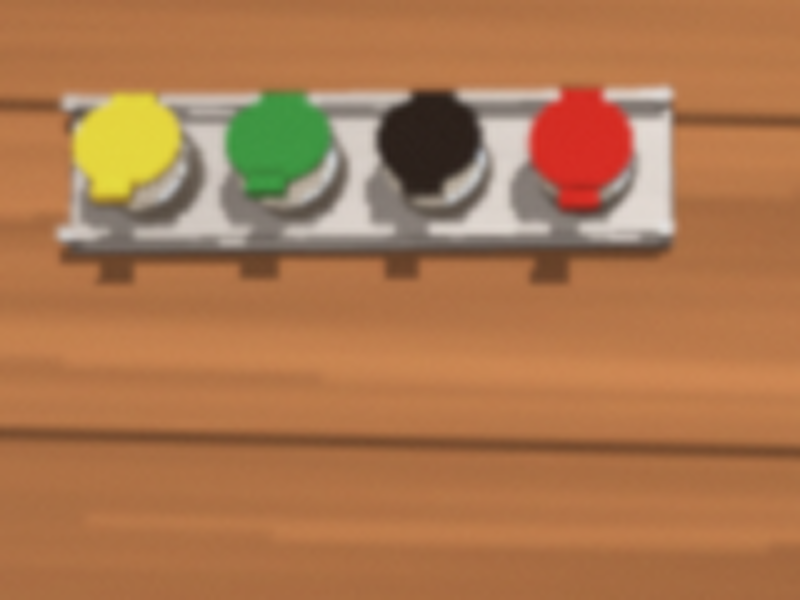

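View pics/c2.png

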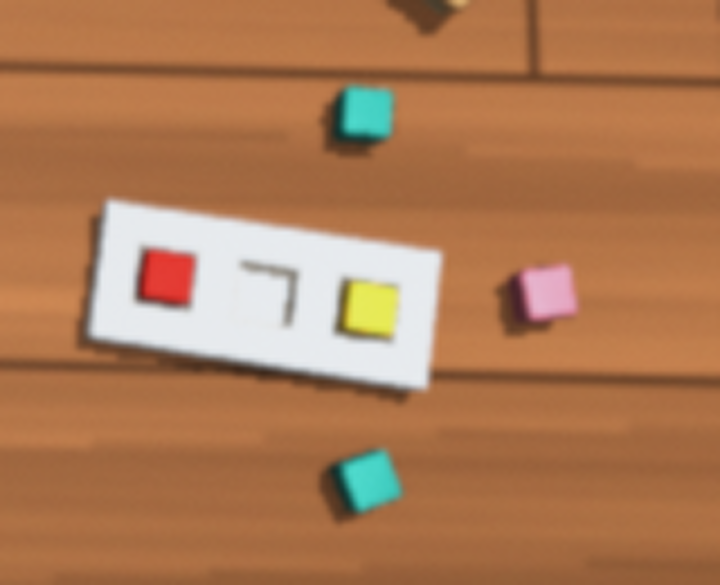

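View pics/c3.png

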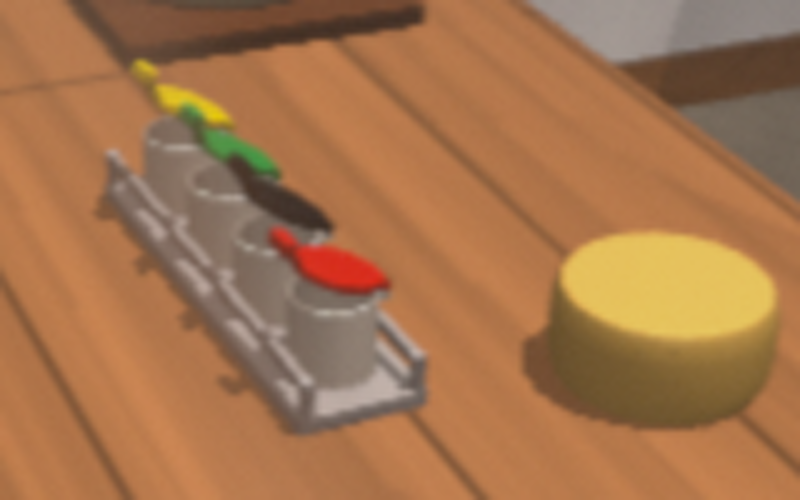

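View pics/c4.png

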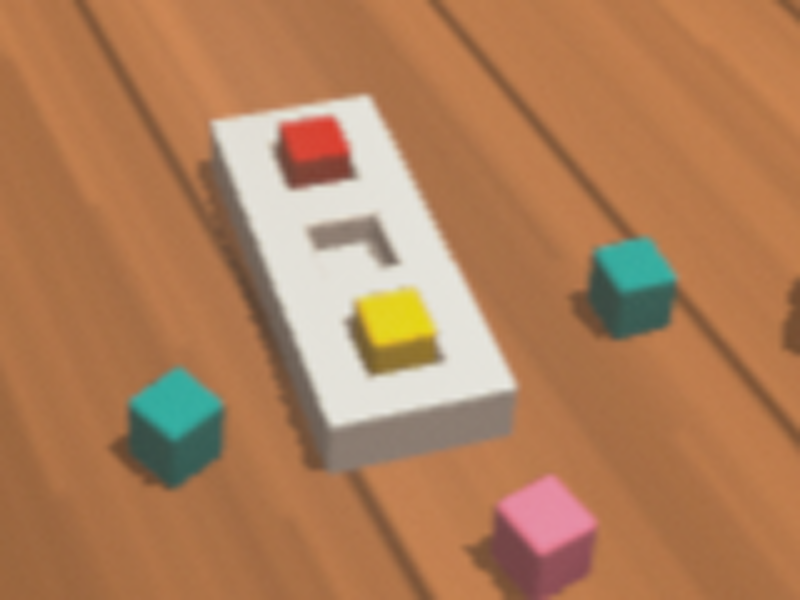

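Run:
```python
from h import *
im={n:cv2.imread(f"pics/{n}0.png") for n in("top","side")}
P={n:manip.camera_params(n) for n in im}
def mask(n,lo,hi,roi):
    h=cv2.cvtColor(im[n],cv2.COLOR_BGR2HSV);m=cv2.inRange(h,lo,hi);k=np.zeros_like(m);x0,y0,x1,y1=roi;k[y0:y1,x0:x1]=m[y0:y1,x0:x1];return k
def cen(m):
    M=cv2.moments(m,True);return M["m10"]/M["m00"],M["m01"]/M["m00"],M["m00"]
# cheeses in top; 
for nm,lo,hi in(("red",(0,150,90),(8,255,255)),("yel",(24,120,120),(34,255,255))):
    m=mask("top",lo,hi,(375,210,460,260));c=cen(m);print(nm,c,onz(P["top"],c[0],c[1],.038))
    r=cv2.minAreaRect(cv2.findNonZero(m));print(r)
# mould white
m=mask("top",(0,0,190),(180,60,255),(370,205,470,265))
r=cv2.minAreaRect(cv2.findNonZero(m));b=cv2.boxPoints(r);print(r);
w=[onz(P["top"],u,v,.026) for u,v in b];print(np.round(w,4),"cen",np.mean(w,0))
w=np.array(w);e=[np.linalg.norm(w[i]-w[i-1]) for i in range(4)];print(e,[np.degrees(np.arctan2(*(w[i]-w[i-1])[[1,0]])) for i in range(4)])
# rack
m=mask("top",(0,0,120),(180,70,255),(185,170,320,215))
r=cv2.minAreaRect(cv2.findNonZero(m));b=cv2.boxPoints(r);print(r);
for z in(.012,.034):
  w=np.array([onz(P["top"],u,v,z) for u,v in b]);print(z,np.round(w,4).tolist(),"cen",np.mean(w,0))
  print([np.linalg.norm(w[i]-w[i-1]) for i in range(4)],[np.degrees(np.arctan2(*(w[i]-w[i-1])[[1,0]])) for i in range(4)])
```

```text
red (396.45535714285717, 231.13392857142858, 112.0) [ 0.4677208  -0.20645687  0.038     ]
((396.5, 231.0), (10.0, 11.0), 90.0)
yel (441.4715447154472, 238.35772357723576, 123.0) [ 0.45240082 -0.31696133  0.038     ]
((441.5, 238.5), (11.0, 11.0), 90.0)
((419.0446472167969, 234.71759033203125), (75.79782104492188, 30.62065315246582), 8.972625732421875)
[[ 0.4361 -0.1654  0.026 ]
 [ 0.5122 -0.1774  0.026 ]
 [ 0.4866 -0.3639  0.026 ]
 [ 0.4112 -0.35    0.026 ]] cen [ 0.46152794 -0.26415656  0.026     ]
[np.float64(0.1863271940496423), np.float64(0.07711494432446989), np.float64(0.18830027333624516), np.float64(0.07667070937689016)] [np.float64(82.33080001208613), np.float64(-8.949013088924284), np.float64(-97.82562206926643), np.float64(169.56865732853026)]
((252.97767639160156, 193.21278381347656), (30.947580337524414, 122.29043579101562), 89.2838363647461)
0.012 [[0.5951, 0.3182, 0.012], [0.6058, 0.0013, 0.012], [0.5251, -0.0016, 0.012], [0.5142, 0.3118, 0.012]] cen [0.56005353 0.15739794 0.012     ]
[np.float64(0.08115721815441773), np.float64(0.31711222682703516), np.float64(0.08079069178016128), np.float64(0.31355142035065026)] [np.float64(4.541313395494567), np.float64(-88.06513217714222), np.float64(-177.97313592372802), np.float64(91.9865206230995)]
0.034 [[0.5906, 0.3123, 0.034], [0.6012, 0.0009, 0.034], [0.5218, -0.0019, 0.034], [0.5112, 0.306, 0.034]] cen [0.55620422 0.15434456 0.034     ]
[np.float64(0.07972942557791722), np.float64(0.31153329628114407), np.float64(0.07936934747342836), np.float64(0.3080351347939413)] [np.float64(4.541313395494555), np.float64(-88.0651321771422), np.float64(-177.97313592372802), np.float64(91.98652062309951)]
```

```bash
python3 -m creep '[[[-0.03,-0.013,0,-4],[-0.07,-0.03,0,-8],[-0.11,-0.048,0,-12],[-0.15,-0.066,0,-16],[-0.19,-0.083,0,-20],[-0.23,-0.1,0,-22],[-0.27,-0.117,0,-22],[-0.31,-0.134,0,-22],[-0.345,-0.15,0,-22],[-0.38,-0.166,0,-22],[-0.4,-0.175,0,-22],[-0.414,-0.18,0,-22]]]' - 40
python3 - <<'E'
from h import *
s=st(); f=manip.grab_frame("wrist");cv2.imwrite("pics/w1.png",f[:,:,::-1]); st(); np.save("w1p.npy",manip.camera_params("wrist"),allow_pickle=True)
E
```

```text
t: 1.15
tcp_pos: [0.5015, 0.1527, 0.2307]
ee_rot: [[-1.0, -0.024, -0.0], [-0.024, 1.0, -0.001], [0.0, -0.001, -1.0]]
force: [0.5, 0.3, -0.1]
gripper_width: 0.999
t 1.15 tcp [0.5015 0.1527 0.2307] x [-1.    -0.024  0.   ] z [-0.    -0.001 -1.   ] F [ 0.5  0.3 -0.1] w 0.999 q [ 0.3   0.29  0.07  1.35 -0.    0.27]
t 1.2 tcp [0.5026 0.1524 0.2306] x [-1.    -0.023 -0.001] z [ 0.001 -0.001 -1.   ] F [ 1.5 -0.2  0.7] w 0.999 q [ 0.3   0.29  0.07  1.35 -0.    0.27]
```

View pics/w1.png

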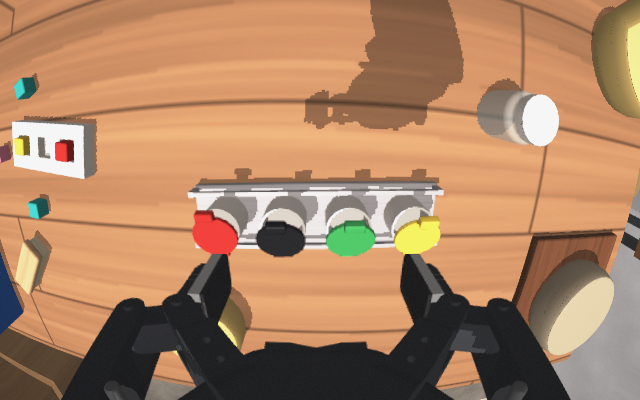

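Run:
```python
import cv2
a=cv2.imread("pics/w1.png")
cv2.imwrite("pics/c5.png",cv2.resize(a[165:265,180:450],None,fx=2.96,fy=2.96,interpolation=2))
a=a[195:265,185:285]
cv2.imwrite("pics/c6.png",cv2.resize(a,None,fx=7,fy=7,interpolation=0))
```

```text
(no output)
```

View pics/c5.png

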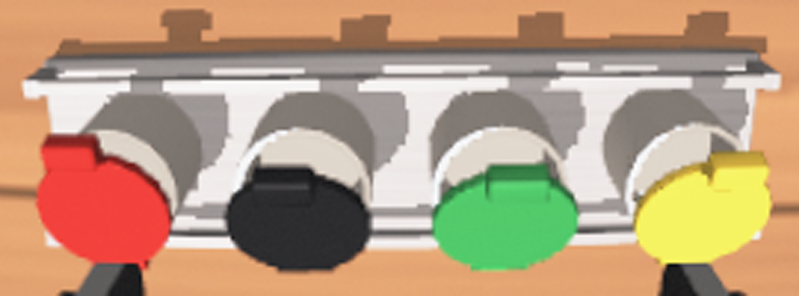

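Run:
```python
from h import *
# rack model candidates: predict tab pos vs angle and compare in pixels with all views
pw=np.load("w1p.npy",allow_pickle=True).item();pt=manip.camera_params("top");ps=manip.camera_params("side")
# refine rack with wrist: corners of rail top in wrist? print projected base corners for (0.557,.155,2deg)
for c,yaw in(((.557,.155),2.0),):
  a=np.radians(yaw);R=np.array([[np.cos(a),-np.sin(a)],[np.sin(a),np.cos(a)]])
  for z in(0,.012,.034):
    for x,y in((-.04,.155),(-.04,-.155),(.04,-.155),(.04,.155)):
      X=np.r_[R@[x,y]+c,z];print(z,x,y,[np.round(proj(pw,X,True),1),np.round(proj(pt,X),1),np.round(proj(ps,X),1)])
```

```text
0 -0.04 0.155 [array([435. , 176.7]), array([194.4, 211.1]), array([269.6, 179. ])]
0 -0.04 -0.155 [array([197.8, 179.6]), array([314.2, 209.6]), array([308.3, 227.2])]
0 0.04 -0.155 [array([205.3, 235.5]), array([313.8, 179.2]), array([334.4, 220.7])]
0 0.04 0.155 [array([428.9, 232.9]), array([195.3, 180.8]), array([291.9, 174.8])]
0.012 -0.04 0.155 [array([438.3, 179. ]), array([193.2, 210.5]), array([269.4, 175.8])]
0.012 -0.04 -0.155 [array([194.5, 181.9]), array([314.2, 208.9]), array([308.4, 223.5])]
0.012 0.04 -0.155 [array([202.5, 239.2]), array([313.8, 178.3]), array([334.5, 217.1])]
0.012 0.04 0.155 [array([431.7, 236.5]), array([194.2, 179.9]), array([291.9, 171.6])]
0.034 -0.04 0.155 [array([444.9, 183.5]), array([191. , 209.3]), array([269.2, 169.8])]
0.034 -0.04 -0.155 [array([188. , 186.6]), array([314.1, 207.7]), array([308.5, 216.7])]
0.034 0.04 -0.155 [array([197.1, 246.3]), array([313.7, 176.5]), array([334.9, 210.4])]
0.034 0.04 0.155 [array([437.3, 243.6]), array([192.1, 178.2]), array([291.8, 165.7])]
```

Run:
```python
from h import *
s=st(); p=manip.camera_params("wrist");f=manip.grab_frame("wrist")[:,:,::-1];cv2.imwrite("pics/w2.png",f); st(); np.save("w2p.npy",p,allow_pickle=True)
pt=manip.camera_params("top");ps=manip.camera_params("side")
a=np.radians(2);R=np.array([[np.cos(a),-np.sin(a)],[np.sin(a),np.cos(a)]])
c=(.560,.155);g=f.copy()
for n,y,col in(("y",.111,0),("g",.037,0),("b",-.037,0),("r",-.111,0)):
  X=np.r_[R@[0,y]+c,.061];u,v=proj(p,X,True)
  for t in np.linspace(0,6.28,40):
    u,v=proj(p,X+[.026*np.cos(t),.026*np.sin(t),0],True);cv2.circle(g,(int(round(u)),int(round(v))),0,(255,0,255),-1)
for z in(0,.034):
    for x,y in((-.04,.155),(-.04,-.155),(.04,-.155),(.04,.155)):
      u,v=proj(p,np.r_[R@[x,y]+c,z],True);cv2.circle(g,(int(round(u)),int(round(v))),0,(255,0,0),-1)
cv2.imwrite("pics/c7.png",cv2.resize(g[165:265,180:450],None,fx=2.96,fy=2.96,interpolation=0))
```

```text
t 1.2 tcp [0.5026 0.1524 0.2306] x [-1.    -0.023 -0.001] z [ 0.001 -0.001 -1.   ] F [ 1.5 -0.2  0.7] w 0.999 q [ 0.3   0.29  0.07  1.35 -0.    0.27]
t 1.25 tcp [0.5008 0.1541 0.2306] x [-1.    -0.024  0.001] z [-0.001 -0.    -1.   ] F [-0.1  0.6 -0.1] w 1.001 q [0.3  0.29 0.07 1.35 0.   0.27]
```

View pics/c7.png

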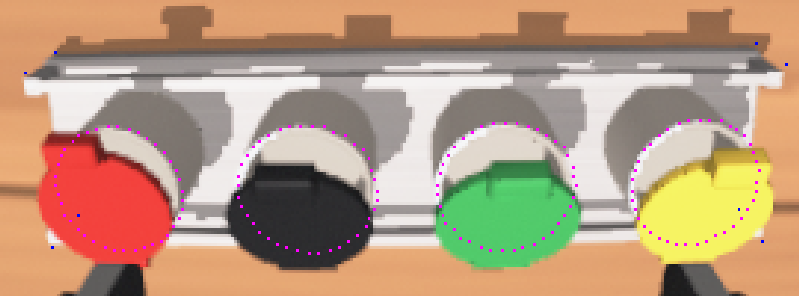

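Run:
```python
from h import *
p=np.load("w2p.npy",allow_pickle=True).item();pt=manip.camera_params("top");ps=manip.camera_params("side")
a=np.radians(2);R=np.array([[np.cos(a),-np.sin(a)],[np.sin(a),np.cos(a)]]);c=np.array((.560,.153))
obs={"yel":(.111,(430,221.8),(202.4,197.6),(278.8,154)),"grn":(.037,(355,226.5),(233.2,196.6),(288,163)),"blk":(-.037,(276.3,226.5),(265,197),(297,173.5)),"red":(-.111,(203.6,215.7),(295.8,199.6),(306.5,188))}
for n,(y,w,t,s) in obs.items():
    X,r=tri([ray(p,*w,True),ray(pt,*t),ray(ps,*s)]);
    L=R.T@(X[:2]-c);dx=L[0]-.028;dz=X[2]-.063
    print(n,np.round(X,4),np.round(r,4),"local",np.round(L,4),"rad",np.hypot(dx,dz),"th",np.arctan2(dz,-dx)-np.arctan2(17,66))
    for th in np.arange(0,1.4,.2):
        b=th+np.arctan2(17,66);Y=np.r_[R@[.028-.068*np.cos(b),y]+c,.063+.068*np.sin(b)]
        e=[np.round(np.array(proj(q,Y,f))-o,1) for q,o,f in((p,w,True),(pt,t,False),(ps,s,False))]
        print("   ",round(th,1),*e)
```

```text
yel [0.5313 0.2646 0.1057] [0.0012 0.0011 0.0004] local [-0.0248  0.1125] rad 0.06786554255812863 th 0.4280870450336887
    0.0 [ -8.7 -22. ] [2.8 6.6] [-3.6  8.3]
    0.2 [ -5.1 -13.6] [1.7 3.9] [-2.3  4.3]
    0.4 [-2.1 -2.8] [0.7 0.2] [-0.3  0.5]
    0.6 [0.1 9.9] [-0.2 -4.4] [ 2.5 -2.8]
    0.8 [ 1.3 23.8] [-0.8 -9.6] [ 5.7 -5.7]
    1.0 [ 1.4 37.9] [ -1.2 -15.2] [ 9.4 -7.9]
    1.2 [ 0.3 51.3] [ -1.4 -21. ] [13.3 -9.4]
grn [0.5354 0.1904 0.1068] [0.002  0.0014 0.0008] local [-0.0233  0.0382] rad 0.06743553105275467 th 0.45497128299415895
    0.0 [ -3.7 -25.7] [2.4 7.2] [-4.1  8.9]
    0.2 [ -2.4 -17. ] [1.6 4.5] [-2.7  4.8]
    0.4 [-1.2 -5.8] [0.8 0.8] [-0.6  0.9]
    0.6 [-0.3  7.5] [ 0.2 -3.8] [ 2.3 -2.7]
    0.8 [ 0.2 22. ] [-0.3 -9. ] [ 5.7 -5.7]
    1.0 [ 0.4 36.7] [ -0.6 -14.6] [ 9.6 -8. ]
    1.2 [ 0.1 50.6] [ -0.7 -20.4] [13.6 -9.6]
blk [0.5361 0.1157 0.1068] [0.0029 0.0015 0.0015] local [-0.0252 -0.0364] rad 0.06887754760667003 th 0.437126430186859
    0.0 [  1.4 -24.9] [1.1 6.4] [-3.6  9. ]
    0.2 [  0.1 -16.2] [0.6 3.7] [-2.1  4.7]
    0.4 [-0.9 -4.9] [ 0.1 -0. ] [0.2 0.7]
    0.6 [-1.6  8.4] [-0.4 -4.6] [ 3.2 -3.1]
    0.8 [-1.9 22.9] [-0.7 -9.8] [ 6.8 -6.2]
    1.0 [-1.7 37.6] [ -0.9 -15.5] [10.9 -8.7]
    1.2 [-1.  51.4] [ -1.  -21.3] [ 15.1 -10.4]
red [0.533  0.0415 0.0978] [0.0011 0.0015 0.0006] local [-0.0309 -0.1105] rad 0.06842920423774287 th 0.2818709013664182
    0.0 [  4.5 -13.3] [0.8 3.5] [-2.5  6.3]
    0.2 [ 1.1 -4.9] [0.6 0.7] [-0.9  1.8]
    0.4 [-1.7  5.9] [ 0.3 -3. ] [ 1.6 -2.5]
    0.6 [-3.7 18.6] [ 0.1 -7.6] [ 4.8 -6.4]
    0.8 [-4.7 32.4] [ -0.  -12.8] [ 8.5 -9.7]
    1.0 [-4.4 46.5] [ -0.2 -18.5] [ 12.8 -12.4]
    1.2 [-3.1 59.8] [ -0.3 -24.3] [ 17.2 -14.2]
```

Look-alikes: red wax block in mould (top px 396,231), yellow wax block in mould (441,238). Not cheeses of ours: two teal cubes (441,195), (442,277) and one pink cube (481,236). The middle cavity is empty (no green) and there is no black block near the mould. So red and yellow are to be packed. The crop c2 shows both clearly. All four caps are ajar: red about 0.28 rad, the others about 0.44 rad.

```bash
python3 -m creep '[[[-0.008,0.03,0,-0.5],[-0.016,0.06,0,-0.5],[-0.023,0.085,0,-0.5],[-0.028,0.105,0,-0.5],[-0.0297,0.111,0.01,-0.5],[-0.0297,0.111,0.03,-0.5],[-0.0297,0.111,0.055,-0.5],[-0.0297,0.111,0.075,-0.5],[-0.0297,0.111,0.085,-0.5],[-0.0297,0.111,0.09,-0.5],[-0.0297,0.111,0.09,-0.5],[-0.0297,0.111,0.09,-0.5]]]' 0 40
python3 - <<'E'
from h import *
s=st(); p=manip.camera_params("wrist");f=manip.grab_frame("wrist")[:,:,::-1];cv2.imwrite("pics/w3.png",f); s=st()
X=[.5313,.2646,.1057]
print(proj(p,X,True))
E
```

```text
t: 2.25
tcp_pos: [0.5262, 0.2678, 0.1421]
ee_rot: [[-0.999, -0.037, 0.001], [-0.037, 0.999, 0.0], [-0.001, 0.0, -1.0]]
force: [0.0, 0.0, 0.1]
gripper_width: 0.497
t 2.25 tcp [0.5262 0.2678 0.1421] x [-0.999 -0.037 -0.001] z [ 0.001  0.    -1.   ] F [0.  0.  0.1] w 0.497 q [0.47 0.47 0.1  1.2  0.   0.43]
t 2.3 tcp [0.5267 0.268  0.1427] x [-0.999 -0.037 -0.002] z [ 0.002  0.001 -1.   ] F [ 0.4 -0.   0.5] w 0.498 q [0.47 0.47 0.1  1.2  0.   0.43]
(np.float64(310.09211406725035), np.float64(235.76221100918062))
```

View pics/w3.png

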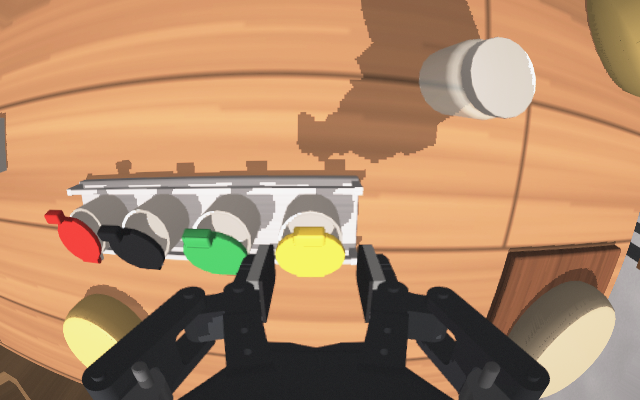

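```bash
python3 -m creep '[[[-0.0015,-0.0035,0.012,0],[-0.0015,-0.0035,0.024,0],[-0.0015,-0.0035,0.036,0],[-0.0015,-0.0035,0.045,0],[-0.0015,-0.0035,0.0515,0],[-0.0015,-0.0035,0.0515,0],[-0.0015,-0.0035,0.0515,0]]]' 0 40
python3 -m creep '[[[0,0,0,0],[0,0,0,0],[0,0,0,0],[0,0,0,0],[0,0,0,0],[0,0,0,0]]]' 1 30
python3 - <<'E'
from h import *
s=st(); p=manip.camera_params("wrist");f=manip.grab_frame("wrist")[:,:,::-1];cv2.imwrite("pics/w4.png",f)
# arc targets
H=np.array([.028,.111]);a=np.radians(2);R=np.array([[np.cos(a),-np.sin(a)],[np.sin(a),np.cos(a)]])
for th in np.linspace(.43,2.2,12):
    b=th+np.arctan2(17,66); print(round(th,2),np.round([-.068*np.cos(b),.068*np.sin(b)],4))
E
```

```text
t: 2.88
tcp_pos: [0.5279, 0.2642, 0.0901]
ee_rot: [[-0.999, -0.037, 0.0], [-0.037, 0.999, 0.0], [-0.0, 0.0, -1.0]]
force: [0.1, 1.0, 1.5]
gripper_width: 0.5
t: 3.38
tcp_pos: [0.5278, 0.2639, 0.0902]
ee_rot: [[-0.999, -0.037, 0.0], [-0.037, 0.999, -0.0], [-0.0, -0.0, -1.0]]
force: [-1.4, -1.0, 2.7]
gripper_width: 0.223
t 3.38 tcp [0.5278 0.2639 0.0902] x [-0.999 -0.037 -0.   ] z [ 0. -0. -1.] F [-1.4 -1.   2.7] w 0.223 q [ 0.46  0.51  0.02  1.08 -0.    0.43]
0.43 [-0.0528  0.0429]
0.59 [-0.0452  0.0508]
0.75 [-0.0365  0.0574]
0.91 [-0.0269  0.0625]
1.07 [-0.0165  0.066 ]
1.23 [-0.0057  0.0678]
1.4 [0.0052 0.0678]
1.56 [0.016  0.0661]
1.72 [0.0264 0.0627]
1.88 [0.0361 0.0576]
2.04 [0.0449 0.0511]
2.2 [0.0525 0.0433]
```

View pics/w4.png

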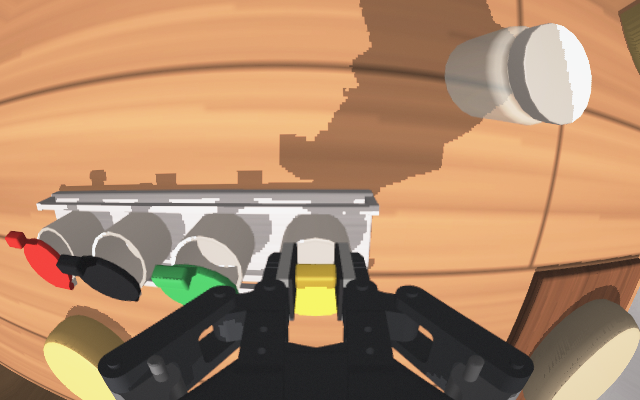

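```bash
python3 -m creep '[[[-0.0076,0,-0.0079,0],[-0.0163,0,-0.0145,0],[-0.0259,0,-0.0196,0],[-0.0363,0,-0.0231,0],[-0.0471,0,-0.0249,0],[-0.058,0,-0.0249,0],[-0.0688,0,-0.0232,0],[-0.0792,0,-0.0198,0],[-0.0889,0,-0.0147,0],[-0.0977,0,-0.0082,0],[-0.103,0,-0.003,0],[-0.103,0,-0.003,0]]]'
python3 - <<'E'
from h import *
s=st(); f=manip.grab_frame("wrist")[:,:,::-1];cv2.imwrite("pics/w5.png",f)
E
```

```text
t: 4.43
tcp_pos: [0.6338, 0.2677, 0.0936]
ee_rot: [[-0.999, -0.036, 0.005], [-0.036, 0.999, 0.001], [-0.005, 0.001, -1.0]]
force: [2.8, -1.8, 4.9]
gripper_width: 0.223
t 4.43 tcp [0.6338 0.2677 0.0936] x [-0.999 -0.036 -0.005] z [ 0.005  0.001 -1.   ] F [ 2.8 -1.8  4.9] w 0.223 q [ 0.4   0.69  0.35  1.23 -0.    0.36]
```

View pics/w5.png

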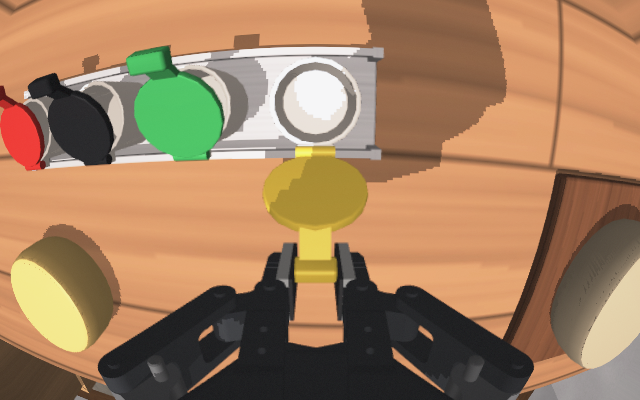

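```bash
python3 -m creep '[[[0,0,0,0],[0,0,0,0],[0,0,0,0],[0,0,0,0],[0,0,-0.01,0],[0,0,-0.025,0],[0,0,-0.045,0],[0,0,-0.065,0],[0,0,-0.085,0],[0,0,-0.1,0],[0,0,-0.106,0],[0,0,-0.106,0]]]' 0
python3 -m creep '[[[0.015,-0.03,0,0],[0.03,-0.06,0,0],[0.045,-0.09,0,0],[0.06,-0.12,0,0],[0.075,-0.15,0,0],[0.09,-0.18,0,0],[0.105,-0.205,0,0],[0.112,-0.22,0,0],[0.112,-0.222,0.02,0],[0.112,-0.222,0.045,0],[0.112,-0.222,0.06,0],[0.112,-0.222,0.06,0]]]' 0
python3 - <<'E'
from h import *
s=st(); p=manip.camera_params("wrist");f=manip.grab_frame("wrist")[:,:,::-1];cv2.imwrite("pics/w6.png",f);s=st()
print(proj(p,[.533,.0415,.0978],True))
E
```

```text
t: 5.48
tcp_pos: [0.6316, 0.2685, 0.2016]
ee_rot: [[-0.999, -0.037, 0.004], [-0.037, 0.999, 0.002], [-0.004, 0.002, -1.0]]
force: [0.4, 0.1, -0.5]
gripper_width: 0.504
t: 6.48
tcp_pos: [0.5231, 0.0414, 0.1342]
ee_rot: [[-0.999, -0.036, -0.009], [-0.036, 0.999, -0.001], [0.009, -0.0, -1.0]]
force: [-0.3, -0.9, -1.0]
gripper_width: 0.498
t 6.48 tcp [0.5231 0.0414 0.1342] x [-0.999 -0.036  0.009] z [-0.009 -0.001 -1.   ] F [-0.3 -0.9 -1. ] w 0.498 q [ 0.08  0.36 -0.09  1.13  0.    0.04]
t 6.53 tcp [0.5244 0.0416 0.1362] x [-0.999 -0.037  0.006] z [-0.006 -0.    -1.   ] F [-0.3  0.2  0.8] w 0.503 q [ 0.08  0.36 -0.09  1.13  0.    0.04]
(np.float64(315.1615273366627), np.float64(243.22805185238516))
```

View pics/w6.png

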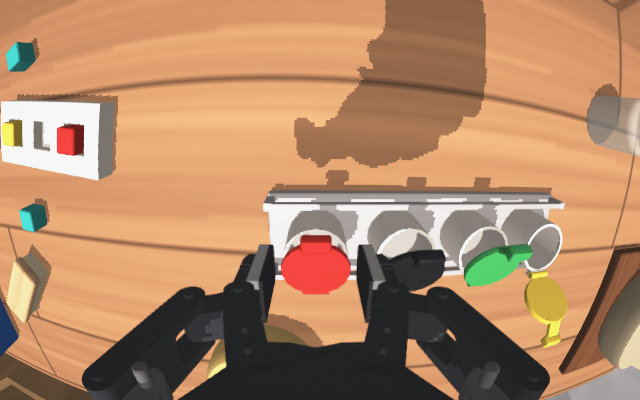

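```bash
python3 -m creep '[[[-0.004,0,0.012,0],[-0.004,0,0.024,0],[-0.004,0,0.036,0],[-0.004,0,0.045,0],[-0.004,0,0.052,0],[-0.004,0,0.052,0],[-0.004,0,0.052,0]]]' 0 30
python3 -m creep '[[[0,0,0,0],[0,0,0,0],[0,0,0,0],[0,0,0,0],[0,0,0,0],[0,0,0,0]]]' 1 30
python3 - <<'E'
from h import *
s=st()
for th in np.linspace(.28,2.2,12):
    b=th+np.arctan2(17,66); b0=.28+np.arctan2(17,66);print(round(th,2),np.round([-.068*np.cos(b)+.068*np.cos(b0),.068*np.sin(b)-.068*np.sin(b0)],4))
E
```

```text
t: 7.12
tcp_pos: [0.5309, 0.0421, 0.0869]
ee_rot: [[-0.999, -0.037, -0.0], [-0.037, 0.999, -0.0], [0.0, -0.0, -1.0]]
force: [-0.3, -0.1, 0.8]
gripper_width: 0.499
t: 7.62
tcp_pos: [0.5312, 0.0419, 0.0872]
ee_rot: [[-0.999, -0.037, 0.001], [-0.037, 0.999, -0.0], [-0.001, -0.0, -1.0]]
force: [-0.9, -1.1, 1.0]
gripper_width: 0.223
t 7.62 tcp [0.5312 0.0419 0.0872] x [-0.999 -0.037 -0.001] z [ 0.001 -0.    -1.   ] F [-0.9 -1.1  1. ] w 0.223 q [ 0.08  0.41 -0.15  1.01 -0.    0.04]
0.28 [0. 0.]
0.45 [0.0069 0.0097]
0.63 [0.0153 0.018 ]
0.8 [0.0251 0.0247]
0.98 [0.0359 0.0296]
1.15 [0.0474 0.0326]
1.33 [0.0592 0.0335]
1.5 [0.071  0.0324]
1.68 [0.0824 0.0292]
1.85 [0.0931 0.0241]
2.03 [0.1028 0.0172]
2.2 [0.1111 0.0088]
```

```bash
python3 -m creep '[[[-0.0069,0,-0.0097,0],[-0.0153,0,-0.018,0],[-0.0251,0,-0.0247,0],[-0.0359,0,-0.0296,0],[-0.0474,0,-0.0326,0],[-0.0592,0,-0.0335,0],[-0.071,0,-0.0324,0],[-0.0824,0,-0.0292,0],[-0.0931,0,-0.0241,0],[-0.1028,0,-0.0172,0],[-0.109,0,-0.011,0],[-0.109,0,-0.011,0]]]'
python3 - <<'E'
from h import *
s=st(); f=manip.grab_frame("wrist")[:,:,::-1];cv2.imwrite("pics/w7.png",f)
E
```

```text
t: 8.62
tcp_pos: [0.6436, 0.0459, 0.0989]
ee_rot: [[-0.999, -0.036, 0.007], [-0.036, 0.999, 0.0], [-0.007, -0.0, -1.0]]
force: [3.6, -2.4, 5.7]
gripper_width: 0.22
t 8.62 tcp [0.6436 0.0459 0.0989] x [-0.999 -0.036 -0.007] z [ 0.007  0.    -1.   ] F [ 3.6 -2.4  5.7] w 0.22 q [ 0.07  0.6   0.2   1.17 -0.    0.04]
```

View pics/w7.png

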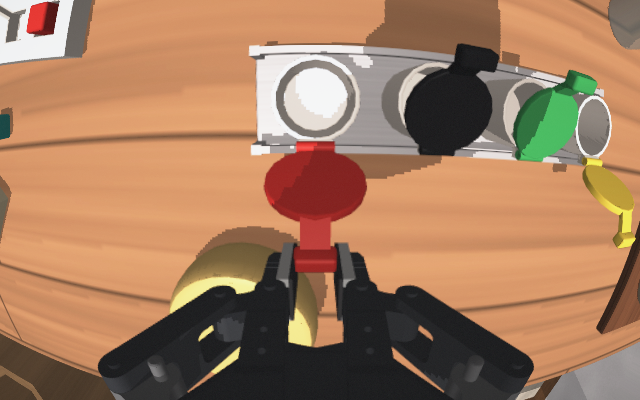

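```bash
python3 -m creep '[[[0,0,0,0],[0,0,0,0],[0,0,0,0],[0,0,0,0],[0,0,-0.01,0],[0,0,-0.025,0],[0,0,-0.045,0],[0,0,-0.065,0],[0,0,-0.085,0],[0,0,-0.1,0],[0,0,-0.106,0],[0,0,-0.106,0]]]' 0
python3 -m creep '[[[0.008,-0.01,0,-6],[0.024,-0.03,0,-12],[0.042,-0.055,0,-19],[0.06,-0.08,0,-26],[0.078,-0.105,0,-33],[0.096,-0.13,0,-40],[0.114,-0.155,0,-47],[0.132,-0.178,0,-54],[0.15,-0.2,0,-61],[0.168,-0.225,0,-68],[0.178,-0.24,0,-75],[0.183,-0.2455,0,-80.2]]]' 0
python3 -m creep '[[[0,0,0.02,0],[0,0,0.04,0],[0,0,0.05,0],[0,0,0.05,0]]]' -0.2
python3 - <<'E'
from h import *
s=st(); p=manip.camera_params("wrist");f=manip.grab_frame("wrist")[:,:,::-1];cv2.imwrite("pics/w8.png",f);s=st();np.save("w8p.npy",p)
print(proj(p,[.4677,-.2065,.04],True),proj(p,[.4524,-.317,.04],True))
E
```

```text
t: 9.67
tcp_pos: [0.6409, 0.0463, 0.2064]
ee_rot: [[-0.999, -0.037, 0.004], [-0.037, 0.999, 0.0], [-0.004, 0.0, -1.0]]
force: [1.0, -0.1, -0.6]
gripper_width: 0.5
t: 10.67
tcp_pos: [0.4636, -0.2078, 0.2026]
ee_rot: [[-0.131, -0.991, -0.003], [-0.991, 0.131, 0.0], [-0.0, 0.003, -1.0]]
force: [-0.4, 0.4, -0.3]
gripper_width: 0.502
t: 11.0
tcp_pos: [0.4634, -0.2049, 0.1504]
ee_rot: [[-0.134, -0.991, -0.007], [-0.991, 0.134, 0.003], [-0.002, 0.007, -1.0]]
force: [-0.5, 0.1, 0.6]
gripper_width: 0.6
t 11.0 tcp [ 0.4634 -0.2049  0.1504] x [-0.134 -0.991 -0.002] z [-0.007  0.003 -1.   ] F [-0.5  0.1  0.6] w 0.6 q [-0.42  0.31 -0.12  1.15  0.   -1.85]
t 11.05 tcp [ 0.4645 -0.2053  0.152 ] x [-0.134 -0.991 -0.001] z [-0.004  0.002 -1.   ] F [ 0.4 -0.4 -0.4] w 0.599 q [-0.42  0.31 -0.12  1.15  0.   -1.85]
(np.float64(310.46723280282845), np.float64(193.85919464963445)) (np.float64(310.42657784783154), np.float64(60.634878555174964))
```

View pics/w8.png

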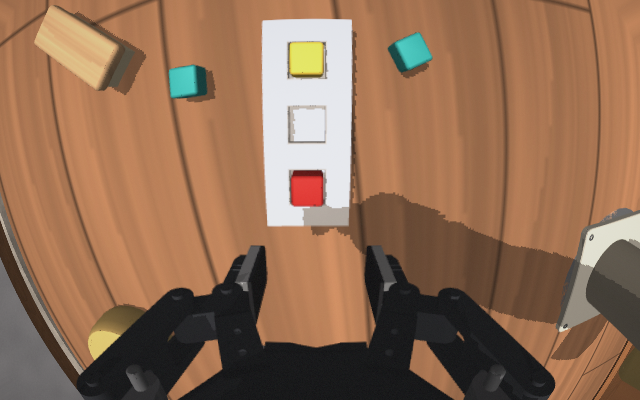

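Run:
```python
from h import *
p=np.load("w8p.npy",allow_pickle=True).item();im=cv2.imread("pics/w8.png");h=cv2.cvtColor(im,cv2.COLOR_BGR2HSV)
for n,lo,hi in(("red",(0,150,190),(8,255,255)),("yel",(24,120,200),(34,255,255)),("redall",(0,150,60),(8,255,255)),("yelall",(22,120,60),(34,255,255))):
    m=cv2.inRange(h,lo,hi);m[:,:230]=0;m[240:]=0;M=cv2.moments(m,True);u,v=M["m10"]/M["m00"],M["m01"]/M["m00"]
    x,y,w,hh=cv2.boundingRect(m);print(n,(x,y,w,hh),u,v,onz(p,u,v,.04),np.linalg.norm(onz(p,x,v,.04)-onz(p,x+w,v,.04)))
m=cv2.inRange(h,(0,0,170),(180,60,255));m[:,:230]=0;m[:,400:]=0;m[240:]=0
x,y,w,hh=cv2.boundingRect(m);print(x,y,w,hh)
for u,v in((263,20),(351,20),(267,226),(350,226)):print(onz(p,u,v,.026))
cv2.imwrite("pics/c8.png",cv2.resize(im[10:235,250:365],None,fx=2.6,fy=2.6))
```

```text
red (292, 177, 30, 29) 306.45670225385527 190.72241992882562 [ 0.47069698 -0.20973728  0.04      ] 0.025587224618949477
yel (290, 42, 33, 31) 305.80547112462006 57.10334346504559 [ 0.45618421 -0.31305427  0.04      ] 0.0247204520446824
redall (291, 171, 32, 35) 306.6850321395776 188.0615243342516 [ 0.47016551 -0.21204538  0.04      ] 0.027217941866404544
yelall (289, 42, 35, 35) 305.67896995708156 58.8618025751073 [ 0.45645265 -0.31187178  0.04      ] 0.026260715296722848
262 19 90 207
[ 0.48493448 -0.34478779  0.026     ]
[ 0.4182494  -0.33579325  0.026     ]
[ 0.51300216 -0.1767611   0.026     ]
[ 0.43619677 -0.16610095  0.026     ]
```

View pics/c8.png

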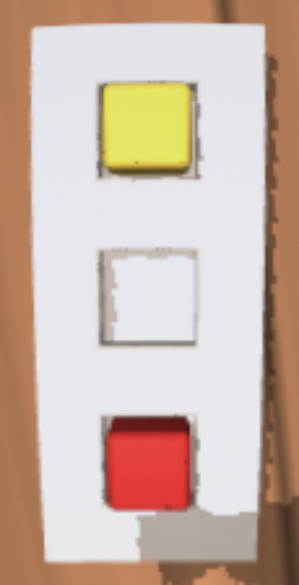

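Run:
```python
from h import *
s=st(); p=manip.camera_params("wrist");f=manip.grab_frame("wrist")[:,:,::-1];cv2.imwrite("pics/w9.png",f);s2=st();np.save("w9p.npy",p)
E_=np.array(p["extrinsics"]);T=np.eye(4);T[:3,:3]=s["ee_rot"];T[:3,3]=s["tcp_pos"];print(np.round(np.linalg.inv(T)@E_,4))
im=f;h=cv2.cvtColor(im,cv2.COLOR_BGR2HSV)
for n,lo,hi in(("red",(0,150,190),(8,255,255)),("yel",(24,120,200),(34,255,255))):
    m=cv2.inRange(h,lo,hi);m[:,:230]=0;m[240:]=0;M=cv2.moments(m,True);u,v=M["m10"]/M["m00"],M["m01"]/M["m00"]
    print(n,u,v,onz(p,u,v,.04,True))
for u,v in((263,20),(351,20),(267,226),(350,226)):print(onz(p,u,v,.026,True))
```

```text
t 11.05 tcp [ 0.4645 -0.2053  0.152 ] x [-0.134 -0.991 -0.001] z [-0.004  0.002 -1.   ] F [ 0.4 -0.4 -0.4] w 0.599 q [-0.42  0.31 -0.12  1.15  0.   -1.85]
t 11.1 tcp [ 0.4656 -0.2056  0.1533] x [-0.133 -0.991 -0.001] z [-0.002  0.001 -1.   ] F [ 0.1 -0.9  0.8] w 0.597 q [-0.42  0.31 -0.11  1.15 -0.   -1.85]
[[-1.100e-03  9.519e-01  3.063e-01  7.820e-02]
 [ 1.000e+00  7.000e-04  1.300e-03 -7.000e-04]
 [ 1.100e-03  3.063e-01 -9.519e-01 -1.433e-01]
 [ 0.000e+00  0.000e+00  0.000e+00  1.000e+00]]
red 308.27372262773724 190.35036496350364 [ 0.47061466 -0.20985616  0.04      ]
yel 307.630303030303 57.95151515151515 [ 0.45573844 -0.32026816  0.04      ]
[ 0.48899762 -0.36304765  0.026     ]
[ 0.41431026 -0.3521462   0.026     ]
[ 0.5153508  -0.17632981  0.026     ]
[ 0.43731721 -0.16572009  0.026     ]
```

```bash
python3 -m creep '[[[0.0028,-0.0045,0.02,0],[0.0028,-0.0045,0.04,0],[0.0028,-0.0045,0.06,0],[0.0028,-0.0045,0.075,0],[0.0028,-0.0045,0.083,0],[0.0028,-0.0045,0.083,0],[0.0028,-0.0045,0.083,0],[0.0028,-0.0045,0.083,0],[0.0028,-0.0045,0.083,0]]]' -0.2
python3 - <<'E'
from h import *
s=st(); p=manip.camera_params("wrist");f=manip.grab_frame("wrist")[:,:,::-1];cv2.imwrite("pics/w10.png",f)
h=cv2.cvtColor(f,cv2.COLOR_BGR2HSV)
m=cv2.inRange(h,(0,150,190),(8,255,255));m[:,:230]=0;m[:,400:]=0;M=cv2.moments(m,True);u,v=M["m10"]/M["m00"],M["m01"]/M["m00"]
print(u,v,onz(p,u,v,.04,True));st()
E
```

```text
t: 11.85
tcp_pos: [0.4713, -0.2098, 0.0722]
ee_rot: [[-0.134, -0.991, 0.003], [-0.991, 0.134, -0.001], [0.001, -0.003, -1.0]]
force: [0.4, -0.2, -0.2]
gripper_width: 0.603
t 11.85 tcp [ 0.4713 -0.2098  0.0722] x [-0.134 -0.991  0.001] z [ 0.003 -0.001 -1.   ] F [ 0.4 -0.2 -0.2] w 0.603 q [-0.42  0.4  -0.22  0.95 -0.   -1.86]
318.3297746144721 223.79122182680902 [ 0.46972289 -0.2155029   0.04      ]
t 11.9 tcp [ 0.4711 -0.2098  0.0721] x [-0.134 -0.991  0.001] z [ 0.002 -0.001 -1.   ] F [ 0.6 -0.5  0.8] w 0.6 q [-0.42  0.4  -0.22  0.95 -0.   -1.86]
```

View pics/w10.png

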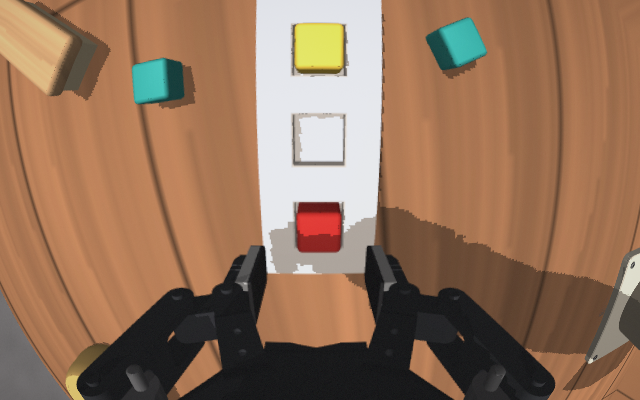

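Run:
```python
from h import *
p=manip.camera_params("wrist")
for uv in((319,234),(319,217),(319,252),(297,234),(342,234)):print(onz(p,*uv,.04,True))
```

```text
[ 0.47003361 -0.20865268  0.04      ]
[ 0.46855508 -0.21987773  0.04      ]
[ 0.4716763  -0.19614244  0.04      ]
[ 0.48357685 -0.21044576  0.04      ]
[ 0.45586666 -0.20669033  0.04      ]
```

```bash
python3 -m creep '[[[-0.001,0.001,0.015,0],[-0.001,0.001,0.03,0],[-0.001,0.001,0.04,0],[-0.001,0.001,0.044,0],[-0.001,0.001,0.044,0],[-0.001,0.001,0.044,0],[-0.001,0.001,0.044,0]]]' -0.2 40
python3 -m creep '[[[0,0,0,0],[0,0,0,0],[0,0,0,0],[0,0,0,0],[0,0,0,0],[0,0,0,0]]]' 1 40
python3 -m creep '[[[0,0,-0.01,0],[0,0,-0.02,0],[0,0,-0.035,0],[0,0,-0.055,0],[0,0,-0.075,0],[0,0,-0.085,0],[0,0,-0.09,0],[0,0,-0.09,0]]]'
python3 - <<'E'
from h import *
s=st(); f=manip.grab_frame("wrist")[:,:,::-1];cv2.imwrite("pics/w11.png",f)
f=manip.grab_frame("side")[:,:,::-1];cv2.imwrite("pics/c11.png",cv2.resize(f[150:350,250:450],None,fx=3,fy=3))
E
```

```text
t: 12.48
tcp_pos: [0.4699, -0.2086, 0.0275]
ee_rot: [[-0.134, -0.991, 0.001], [-0.991, 0.134, -0.001], [0.0, -0.001, -1.0]]
force: [0.8, 0.4, 1.1]
gripper_width: 0.602
t: 12.98
tcp_pos: [0.47, -0.2086, 0.0277]
ee_rot: [[-0.134, -0.991, 0.002], [-0.991, 0.134, -0.001], [0.001, -0.002, -1.0]]
force: [0.4, 0.8, 5.6]
gripper_width: 0.315
t: 13.65
tcp_pos: [0.47, -0.2086, 0.1181]
ee_rot: [[-0.134, -0.991, 0.002], [-0.991, 0.134, -0.001], [0.001, -0.002, -1.0]]
force: [-0.1, -0.5, -0.2]
gripper_width: 0.314
t 13.65 tcp [ 0.47   -0.2086  0.1181] x [-0.134 -0.991  0.001] z [ 0.002 -0.001 -1.   ] F [-0.1 -0.5 -0.2] w 0.314 q [-0.42  0.34 -0.16  1.06 -0.   -1.85]
```

View pics/w11.png

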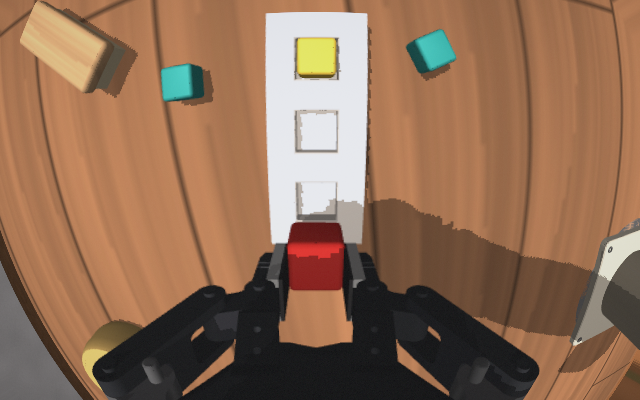

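View pics/c11.png

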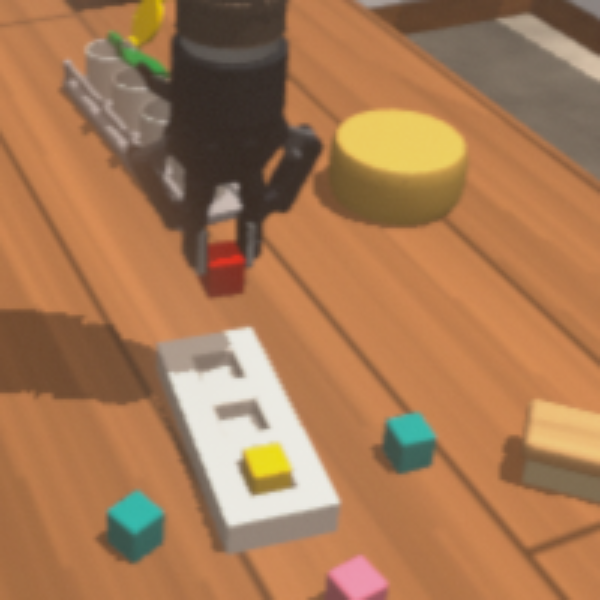

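```bash
python3 -m creep '[[[-0.01,-0.003,-0.01,6],[-0.03,-0.007,-0.02,12],[-0.055,-0.012,-0.03,19],[-0.08,-0.018,-0.03,26],[-0.105,-0.024,-0.03,33],[-0.13,-0.03,-0.03,40],[-0.155,-0.036,-0.03,47],[-0.18,-0.042,-0.03,54],[-0.205,-0.048,-0.03,61],[-0.23,-0.054,-0.03,68],[-0.25,-0.058,-0.03,75],[-0.262,-0.0595,-0.03,80]]]' 
python3 -m creep '[[[0,0,0,0],[0,0,0,0],[0,0,0,0]]]'
python3 - <<'E'
from h import *
s=st(); p=manip.camera_params("wrist");f=manip.grab_frame("wrist")[:,:,::-1];cv2.imwrite("pics/w12.png",f)
print(proj(p,[.564,.043,.061],True));st()
E
```

```text
t: 14.75
tcp_pos: [0.563, 0.0457, 0.1449]
ee_rot: [[-0.999, -0.037, -0.003], [-0.037, 0.999, 0.0], [0.003, 0.0, -1.0]]
force: [-0.3, -0.8, -1.0]
gripper_width: 0.315
t: 15.0
tcp_pos: [0.5624, 0.0428, 0.1457]
ee_rot: [[-0.999, -0.042, -0.002], [-0.042, 0.999, -0.001], [0.002, -0.001, -1.0]]
force: [0.2, 0.4, -0.5]
gripper_width: 0.318
t 15.0 tcp [0.5624 0.0428 0.1457] x [-0.999 -0.042  0.002] z [-0.002 -0.001 -1.   ] F [ 0.2  0.4 -0.5] w 0.318 q [ 0.08  0.42  0.03  1.18 -0.    0.03]
(np.float64(315.6607352373988), np.float64(206.24890375252457))
t 15.05 tcp [0.5625 0.0425 0.146 ] x [-0.999 -0.041  0.002] z [-0.002 -0.    -1.   ] F [-0.4  0.3 -1.1] w 0.316 q [ 0.08  0.42  0.03  1.18 -0.    0.03]
```

View pics/w12.png

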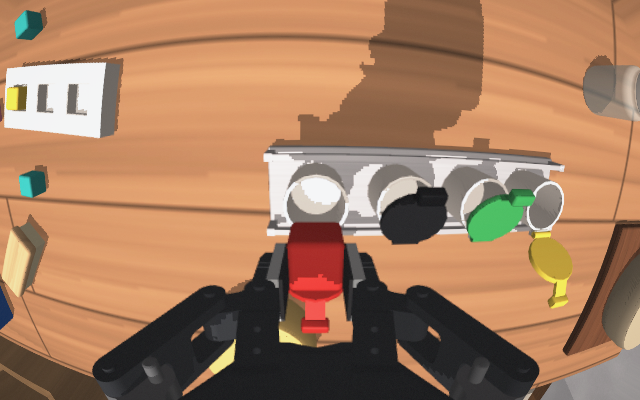

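Run:
```python
from h import *
p=manip.camera_params("wrist")
for uv in((316.5,176.5),(286.5,200),(347.5,200)):print(np.round(onz(p,*uv,.061,True),4))
f=cv2.imread("pics/w12.png");cv2.imwrite("pics/c12.png",cv2.resize(f[160:260,260:380],None,fx=6,fy=6,interpolation=0))
```

```text
[0.5404 0.0424 0.061 ]
[0.5601 0.0199 0.061 ]
[0.5582 0.0673 0.061 ]
```

View pics/c12.png

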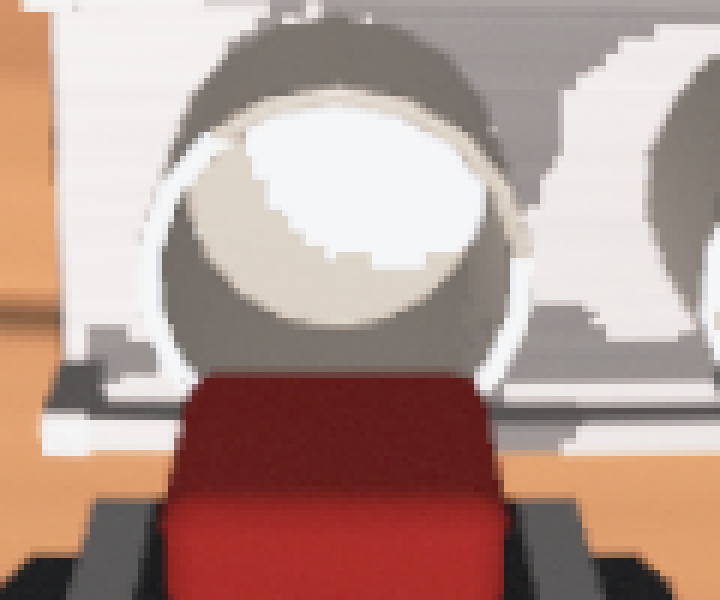

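```bash
python3 -m creep '[[[-0.0015,0.001,0.015,0],[-0.0015,0.001,0.03,0],[-0.0015,0.001,0.04,0],[-0.0015,0.001,0.05,0],[-0.0015,0.001,0.06,0],[-0.0015,0.001,0.07,0],[-0.0015,0.001,0.078,0],[-0.0015,0.001,0.082,0],[-0.0015,0.001,0.082,0],[-0.0015,0.001,0.082,0]]]'
python3 - <<'E'
from h import *
s=st(); p=manip.camera_params("wrist");f=manip.grab_frame("wrist")[:,:,::-1];cv2.imwrite("pics/w13.png",f)
E
```

```text
t: 15.88
tcp_pos: [0.5647, 0.0446, 0.0647]
ee_rot: [[-0.999, -0.041, -0.0], [-0.041, 0.999, -0.0], [0.0, -0.0, -1.0]]
force: [-0.3, 1.2, 0.5]
gripper_width: 0.315
t 15.88 tcp [0.5647 0.0446 0.0647] x [-0.999 -0.041  0.   ] z [-0. -0. -1.] F [-0.3  1.2  0.5] w 0.315 q [ 0.08  0.49 -0.08  1.    0.    0.04]
```

View pics/w13.png

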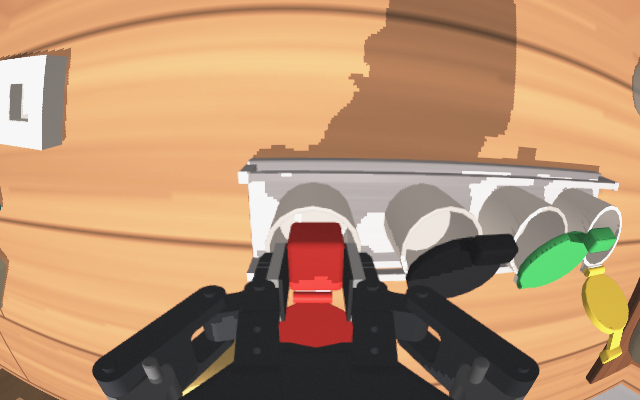

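```bash
python3 -m creep '[[[0,0,0,0],[0,0,0,0],[0,0,0,0],[0,0,0,0],[0,0,-0.015,0],[0,0,-0.035,0],[0,0,-0.055,0],[0,0,-0.075,0],[0,0,-0.095,0],[0,0,-0.1,0],[0,0,-0.1,0]]]' 0.1
python3 - <<'E'
from h import *
s=st(); p=manip.camera_params("wrist");f=manip.grab_frame("wrist")[:,:,::-1];cv2.imwrite("pics/w14.png",f)
for n in("top","side"):
  f=manip.grab_frame(n)[:,:,::-1];cv2.imwrite(f"pics/{n}1.png",f)
  f=f[150:290,180:500] if n=="top" else f[130:370,240:440]
  cv2.imwrite(f"pics/c_{n}1.png",cv2.resize(f,None,fx=2.5,fy=2.5))
E
```

```text
t: 16.85
tcp_pos: [0.5661, 0.0446, 0.1668]
ee_rot: [[-0.999, -0.04, 0.005], [-0.04, 0.999, 0.0], [-0.005, 0.0, -1.0]]
force: [0.2, 0.5, -0.5]
gripper_width: 0.45
t 16.85 tcp [0.5661 0.0446 0.1668] x [-0.999 -0.04  -0.005] z [ 0.005  0.    -1.   ] F [ 0.2  0.5 -0.5] w 0.45 q [ 0.08  0.4   0.07  1.23 -0.    0.04]
```

View pics/w14.png

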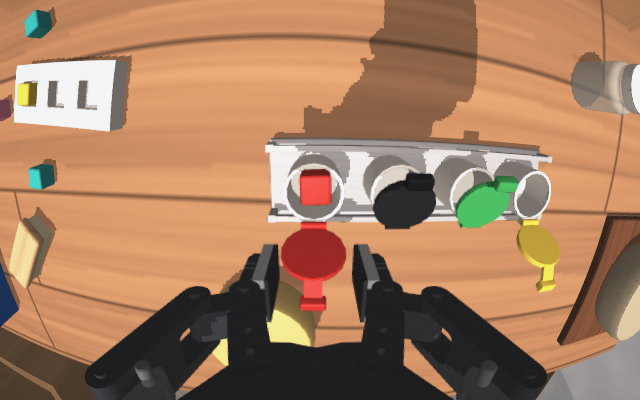

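View pics/c_side1.png

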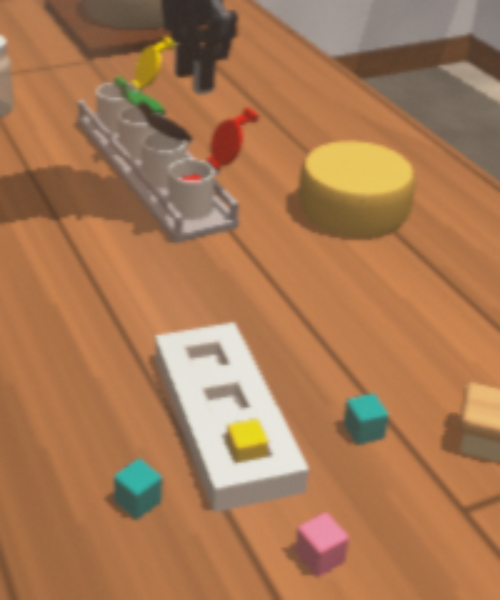

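```bash
python3 -m creep '[[[0.008,-0.02,0,-6],[0.018,-0.05,0,-12],[0.03,-0.085,0,-19],[0.042,-0.12,0,-26],[0.054,-0.155,0,-33],[0.066,-0.19,0,-40],[0.078,-0.225,0,-47],[0.09,-0.26,0,-54],[0.102,-0.295,0,-61],[0.113,-0.325,0,-68],[0.121,-0.348,0,-75],[0.1252,-0.36,0,-79.8]]]' 0
python3 -m creep '[[[0,0,0.02,0],[0,0,0.04,0],[0,0,0.06,0],[0,0,0.08,0],[0,0,0.09,0],[0,0,0.095,0],[0,0,0.095,0],[0,0,0.095,0],[0,0,0.095,0]]]' -0.2
python3 - <<'E'
from h import *
s=st(); p=manip.camera_params("wrist");f=manip.grab_frame("wrist")[:,:,::-1];cv2.imwrite("pics/w15.png",f);s=st();np.save("w15p.npy",p)
print(proj(p,[.4553,-.320,.04],True))
h=cv2.cvtColor(f,cv2.COLOR_BGR2HSV)
m=cv2.inRange(h,(22,120,60),(34,255,255));m[:,:260]=0;m[:,390:]=0;m[:150]=0;m[320:]=0
x,y,w,hh=cv2.boundingRect(m);print(x,y,w,hh)
cv2.imwrite("pics/c15.png",cv2.resize(f[180:280,260:380],None,fx=6,fy=6,interpolation=0))
E
```

```text
t: 18.0
tcp_pos: [0.452, -0.3229, 0.1628]
ee_rot: [[-0.138, -0.99, -0.003], [-0.99, 0.138, 0.001], [-0.0, 0.003, -1.0]]
force: [-0.2, 0.7, -0.3]
gripper_width: 0.5
t: 18.75
tcp_pos: [0.455, -0.3208, 0.0709]
ee_rot: [[-0.141, -0.99, 0.002], [-0.99, 0.141, -0.001], [0.001, -0.002, -1.0]]
force: [-0.6, 0.6, 1.5]
gripper_width: 0.6
t 18.75 tcp [ 0.455  -0.3208  0.0709] x [-0.141 -0.99   0.001] z [ 0.002 -0.001 -1.   ] F [-0.6  0.6  1.5] w 0.6 q [-0.61  0.47 -0.1   1.   -0.   -2.04]
t 18.8 tcp [ 0.4551 -0.3208  0.0711] x [-0.141 -0.99   0.001] z [ 0.002 -0.001 -1.   ] F [-0.3 -0.7 -0.9] w 0.601 q [-0.61  0.47 -0.1   1.    0.   -2.04]
(np.float64(316.6726211387902), np.float64(234.53335544117684))
294 203 46 50
```

View pics/w15.png

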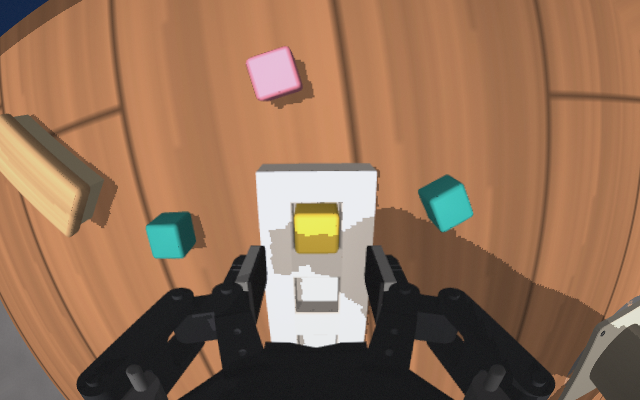

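View pics/c15.png

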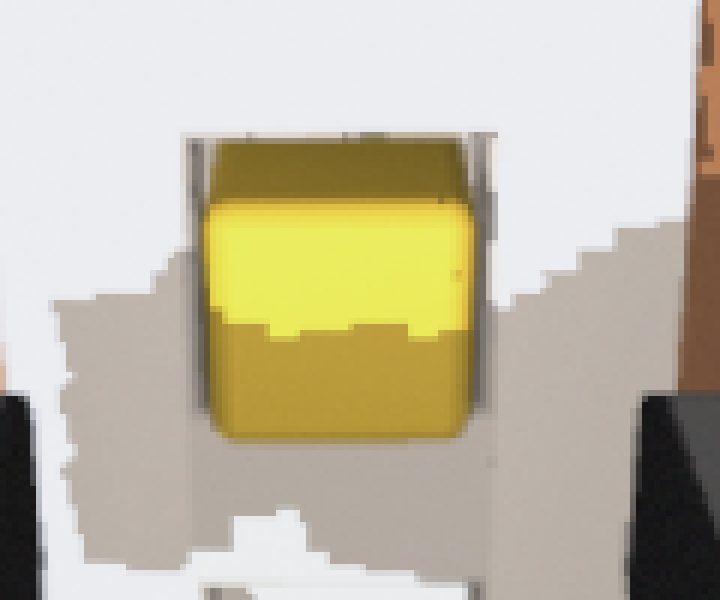

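```bash
python3 -m creep '[[[0,0,0.015,0],[0,0,0.03,0],[0,0,0.039,0],[0,0,0.0432,0],[0,0,0.0432,0],[0,0,0.0432,0],[0,0,0.0432,0]]]' -0.2 40
python3 -m creep '[[[0,0,0,0],[0,0,0,0],[0,0,0,0],[0,0,0,0],[0,0,0,0],[0,0,0,0]]]' 1 40
python3 -m creep '[[[0,0,-0.01,0],[0,0,-0.02,0],[0,0,-0.035,0],[0,0,-0.055,0],[0,0,-0.075,0],[0,0,-0.09,0],[0,0,-0.1,0],[0,0,-0.11,0],[0,0,-0.12,0],[0,0,-0.12,0]]]'
python3 - <<'E'
from h import *
s=st(); f=manip.grab_frame("wrist")[:,:,::-1];cv2.imwrite("pics/w16.png",f)
E
```

```text
t: 19.38
tcp_pos: [0.4548, -0.3207, 0.0275]
ee_rot: [[-0.141, -0.99, 0.001], [-0.99, 0.141, -0.001], [0.001, -0.001, -1.0]]
force: [0.1, 0.2, -0.8]
gripper_width: 0.599
t: 19.88
tcp_pos: [0.4548, -0.3208, 0.0275]
ee_rot: [[-0.141, -0.99, 0.002], [-0.99, 0.141, -0.001], [0.001, -0.002, -1.0]]
force: [0.3, 0.1, 5.7]
gripper_width: 0.317
t: 20.72
tcp_pos: [0.455, -0.3209, 0.1487]
ee_rot: [[-0.141, -0.99, 0.002], [-0.99, 0.141, -0.002], [0.001, -0.003, -1.0]]
force: [0.0, 0.1, -0.5]
gripper_width: 0.314
t 20.72 tcp [ 0.455  -0.3209  0.1487] x [-0.141 -0.99   0.001] z [ 0.002 -0.002 -1.   ] F [ 0.   0.1 -0.5] w 0.314 q [-0.61  0.4   0.01  1.18 -0.   -2.04]
```

View pics/w16.png

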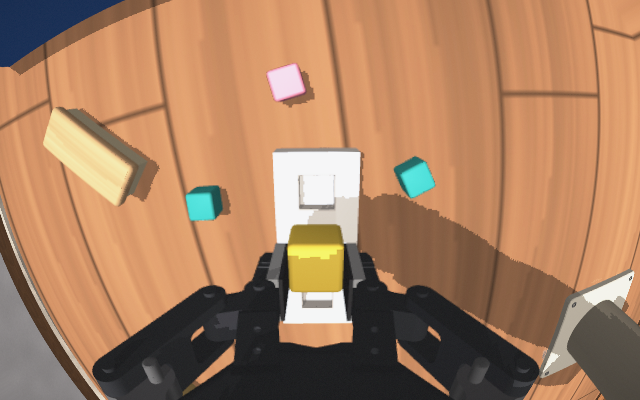

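```bash
python3 -m creep '[[[-0.01,0,-0.01,6],[-0.03,-0.001,-0.02,12],[-0.06,-0.002,-0.03,19],[-0.09,-0.003,-0.03,26],[-0.12,-0.0035,-0.03,33],[-0.15,-0.0044,-0.03,40],[-0.18,-0.0053,-0.03,47],[-0.21,-0.0062,-0.03,54],[-0.24,-0.007,-0.03,61],[-0.27,-0.0079,-0.03,68],[-0.3,-0.0088,-0.03,75],[-0.33,-0.0097,-0.03,80]]]'
python3 - <<'E'
from h import *
s=st();R=np.array(s["ee_rot"]);print(R.T@(np.array([.5561,.2655,.145])-s["tcp_pos"]))
E
```

```text
t: 21.77
tcp_pos: [0.5095, 0.0065, 0.1755]
ee_rot: [[-1.0, -0.028, -0.002], [-0.028, 1.0, -0.0], [0.002, -0.0, -1.0]]
force: [1.2, 0.2, 0.5]
gripper_width: 0.311
t 21.77 tcp [0.5095 0.0065 0.1755] x [-1.    -0.028  0.002] z [-0.002 -0.    -1.   ] F [1.2 0.2 0.5] w 0.311 q [ 0.01  0.29 -0.07  1.21 -0.   -0.01]
[-0.05378741  0.25757191  0.0303602 ]
```

```bash
python3 -m creep '[[[-0.006,0.025,0,0],[-0.012,0.055,0,0],[-0.018,0.085,0,0],[-0.024,0.115,0,0],[-0.03,0.145,0,0],[-0.036,0.175,0,0],[-0.042,0.205,0,0],[-0.048,0.23,0,0],[-0.052,0.25,0.01,-0.3],[-0.053,0.257,0.03,-0.3],[-0.053,0.257,0.03,-0.3],[-0.053,0.257,0.03,-0.3]]]' 
python3 -m creep '[[[0,0,0,0],[0,0,0,0],[0,0,0,0]]]'
python3 - <<'E'
from h import *
s=st(); p=manip.camera_params("wrist");f=manip.grab_frame("wrist")[:,:,::-1];cv2.imwrite("pics/w17.png",f)
print(proj(p,[.5561,.2655,.061],True),proj(p,[.5301,.2655,.061],True));st()
cv2.imwrite("pics/c17.png",cv2.resize(f[160:260,260:380],None,fx=6,fy=6,interpolation=0))
E
```

```text
t: 22.77
tcp_pos: [0.5528, 0.2631, 0.144]
ee_rot: [[-0.999, -0.039, -0.005], [-0.039, 0.999, -0.003], [0.006, -0.003, -1.0]]
force: [-0.3, -0.9, 0.4]
gripper_width: 0.316
t: 23.02
tcp_pos: [0.5553, 0.2629, 0.1478]
ee_rot: [[-0.999, -0.037, 0.002], [-0.037, 0.999, 0.001], [-0.002, 0.001, -1.0]]
force: [-0.6, -0.1, -0.0]
gripper_width: 0.315
t 23.02 tcp [0.5553 0.2629 0.1478] x [-0.999 -0.037 -0.002] z [ 0.002  0.001 -1.   ] F [-0.6 -0.1 -0. ] w 0.315 q [ 0.44  0.51  0.18  1.24 -0.    0.41]
(np.float64(318.5881113292087), np.float64(204.05444312209724)) (np.float64(319.91917017006597), np.float64(171.7365326181113))
t 23.07 tcp [0.5553 0.263  0.1478] x [-0.999 -0.037 -0.002] z [ 0.002  0.001 -1.   ] F [ 0.8 -0.4 -0.3] w 0.316 q [ 0.44  0.51  0.18  1.24 -0.    0.41]
```

View pics/w17.png

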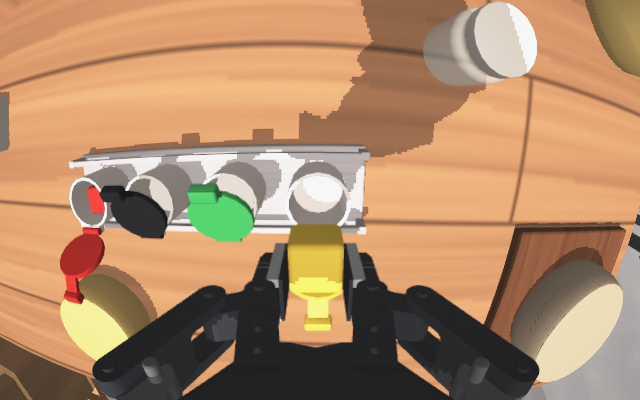

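View pics/c17.png

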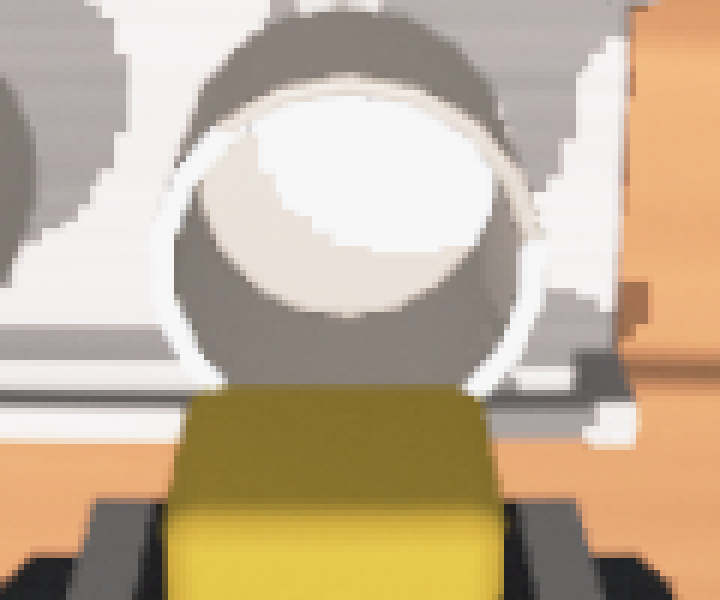

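```bash
python3 -m creep '[[[-0.001,0.0026,0.015,0],[-0.001,0.0026,0.03,0],[-0.001,0.0026,0.04,0],[-0.001,0.0026,0.05,0],[-0.001,0.0026,0.06,0],[-0.001,0.0026,0.07,0],[-0.001,0.0026,0.079,0],[-0.001,0.0026,0.083,0],[-0.001,0.0026,0.083,0],[-0.001,0.0026,0.083,0]]]'
python3 - <<'E'
from h import *
s=st(); p=manip.camera_params("wrist");f=manip.grab_frame("wrist")[:,:,::-1];cv2.imwrite("pics/w18.png",f)
E
```

```text
t: 23.9
tcp_pos: [0.5555, 0.2664, 0.0635]
ee_rot: [[-0.999, -0.039, -0.0], [-0.039, 0.999, -0.0], [0.0, -0.0, -1.0]]
force: [0.2, 0.2, -0.4]
gripper_width: 0.313
t 23.9 tcp [0.5555 0.2664 0.0635] x [-0.999 -0.039  0.   ] z [-0. -0. -1.] F [ 0.2  0.2 -0.4] w 0.313 q [ 0.45  0.58  0.07  1.06 -0.    0.41]
```

View pics/w18.png

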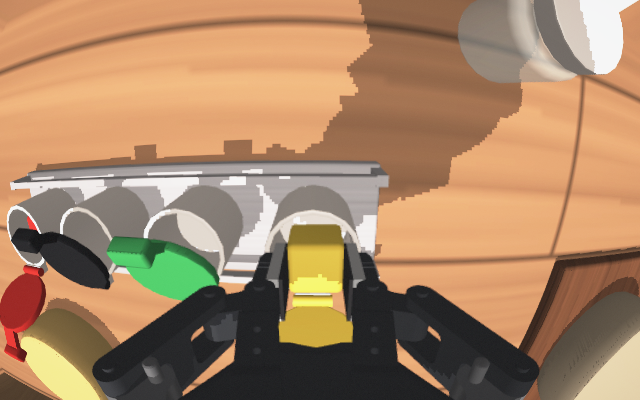

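```bash
python3 -m creep '[[[0,0,0,0],[0,0,0,0],[0,0,0,0],[0,0,0,0],[0,0,-0.015,0],[0,0,-0.035,0],[0,0,-0.06,0],[0,0,-0.085,0],[0,0,-0.11,0],[0,0,-0.12,0],[0,0,-0.12,0]]]' 0.1
python3 - <<'E'
from h import *
s=st(); p=manip.camera_params("wrist");f=manip.grab_frame("wrist")[:,:,::-1];cv2.imwrite("pics/w19.png",f)
f=manip.grab_frame("side")[:,:,::-1];cv2.imwrite("pics/c19.png",cv2.resize(f[130:250,240:400],None,fx=5,fy=5))
R=np.array(s["ee_rot"]);print(R.T@(np.array([.632,.2675,.142])-s["tcp_pos"]))
E
```

```text
t: 24.87
tcp_pos: [0.5574, 0.2672, 0.1871]
ee_rot: [[-0.999, -0.038, 0.006], [-0.038, 0.999, 0.003], [-0.006, 0.003, -1.0]]
force: [0.4, -0.1, -0.5]
gripper_width: 0.448
t 24.87 tcp [0.5574 0.2672 0.1871] x [-0.999 -0.038 -0.006] z [ 0.006  0.003 -1.   ] F [ 0.4 -0.1 -0.5] w 0.448 q [ 0.45  0.49  0.26  1.33 -0.    0.41]
[-0.07427907 -0.00271441  0.04560651]
```

View pics/w19.png

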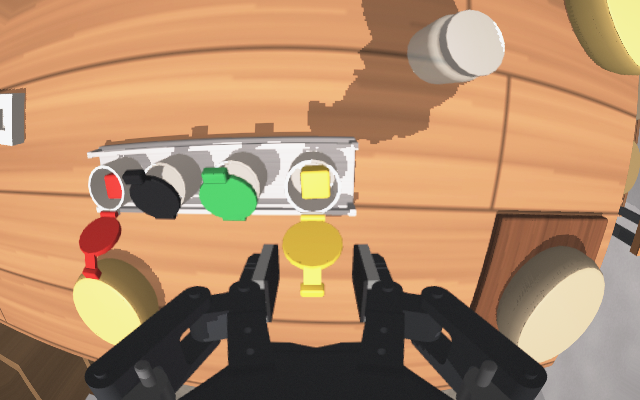

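View pics/c19.png

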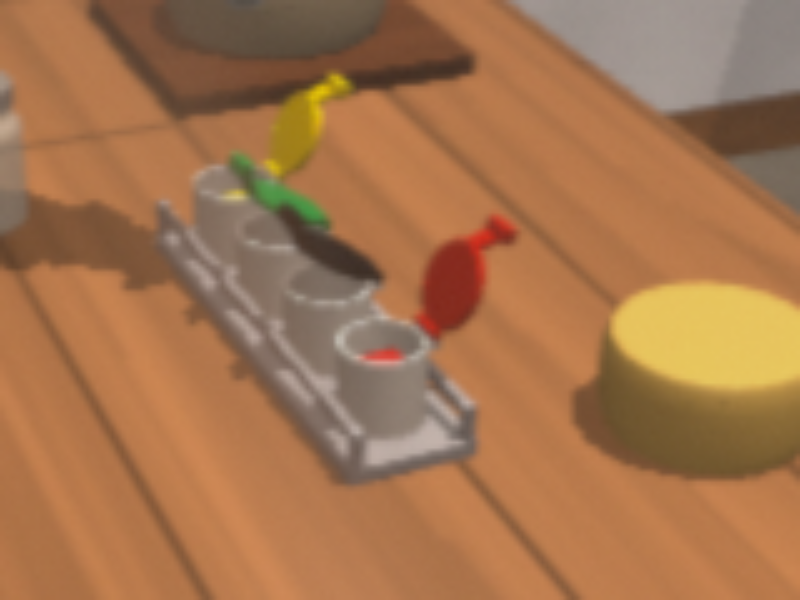

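```bash
python3 -m creep '[[[-0.02,-0.001,0,0],[-0.04,-0.002,0,0],[-0.06,-0.0025,0,0],[-0.072,-0.0025,0,0],[-0.074,-0.0025,0.015,0],[-0.074,-0.0025,0.03,0],[-0.074,-0.0025,0.045,0],[-0.074,-0.0025,0.045,0],[-0.074,-0.0025,0.045,0]]]' 0
python3 - <<'E'
from h import *
s=st(); p=manip.camera_params("wrist");f=manip.grab_frame("wrist")[:,:,::-1];cv2.imwrite("pics/w20.png",f);s=st()
R=np.array(s["ee_rot"]);print(R.T@(np.array([.632,.2675,.0935])-s["tcp_pos"]))
E
```

```text
t: 25.72
tcp_pos: [0.6277, 0.2659, 0.1351]
ee_rot: [[-0.999, -0.038, -0.006], [-0.038, 0.999, -0.003], [0.006, -0.002, -1.0]]
force: [0.0, -0.1, 0.5]
gripper_width: 0.499
t 25.72 tcp [0.6277 0.2659 0.1351] x [-0.999 -0.038  0.006] z [-0.006 -0.003 -1.   ] F [ 0.  -0.1  0.5] w 0.499 q [ 0.4   0.66  0.41  1.33 -0.    0.36]
t 25.77 tcp [0.6287 0.2663 0.1369] x [-0.999 -0.038  0.003] z [-0.003 -0.001 -1.   ] F [-0.1  0.5 -0.6] w 0.503 q [ 0.4   0.66  0.41  1.33 -0.    0.36]
[-0.00346364  0.00111298  0.04343058]
```

View pics/w20.png

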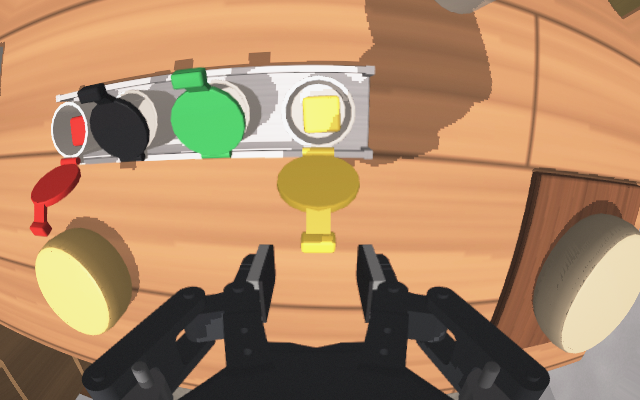

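```bash
python3 -m creep '[[[-0.003,0.001,0.015,0],[-0.003,0.001,0.03,0],[-0.003,0.001,0.04,0],[-0.003,0.001,0.043,0],[-0.003,0.001,0.043,0],[-0.003,0.001,0.043,0]]]' 0
python3 -m creep '[[[0,0,0,0],[0,0,0,0],[0,0,0,0],[0,0,0,0],[0,0,0,0],[0,0,0,0]]]' 1 30
python3 - <<'E'
from h import *
s=st(); p=manip.camera_params("wrist");f=manip.grab_frame("wrist")[:,:,::-1];cv2.imwrite("pics/w21.png",f)
for th in np.linspace(2.15,0,13):
    b=th+np.arctan2(17,66); b0=2.15+np.arctan2(17,66);print(round(th,2),np.round([.068*np.cos(b)-.068*np.cos(b0),-.068*np.sin(b)+.068*np.sin(b0)],4))
E
```

```text
t: 26.27
tcp_pos: [0.6328, 0.2679, 0.0963]
ee_rot: [[-0.999, -0.039, 0.001], [-0.039, 0.999, 0.0], [-0.001, 0.0, -1.0]]
force: [1.1, 0.2, 0.7]
gripper_width: 0.498
t: 26.77
tcp_pos: [0.6337, 0.2677, 0.0967]
ee_rot: [[-0.999, -0.038, 0.003], [-0.038, 0.999, 0.0], [-0.003, 0.0, -1.0]]
force: [1.7, -1.7, 4.6]
gripper_width: 0.221
t 26.77 tcp [0.6337 0.2677 0.0967] x [-0.999 -0.038 -0.003] z [ 0.003  0.    -1.   ] F [ 1.7 -1.7  4.6] w 0.221 q [ 0.4   0.69  0.36  1.24 -0.    0.36]
2.15 [0. 0.]
1.97 [ 0.009  -0.0082]
1.79 [ 0.0193 -0.0147]
1.61 [ 0.0305 -0.0193]
1.43 [ 0.0425 -0.0217]
1.25 [ 0.0546 -0.022 ]
1.08 [ 0.0666 -0.0202]
0.9 [ 0.0781 -0.0162]
0.72 [ 0.0887 -0.0102]
0.54 [ 0.0981 -0.0025]
0.36 [0.106  0.0068]
0.18 [0.112  0.0174]
0.0 [0.1161 0.0289]
```

View pics/w21.png

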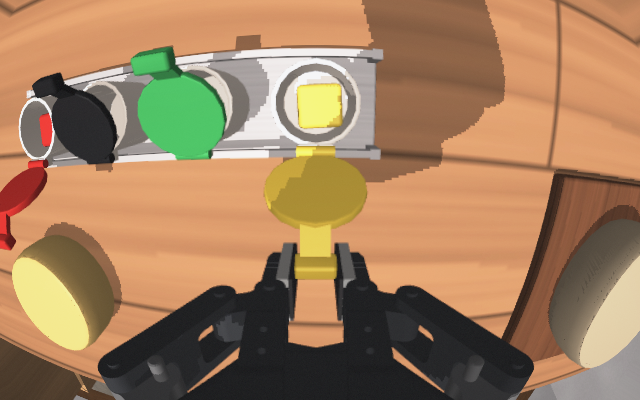

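```bash
python3 -m creep '[[[0.009,0,-0.0082,0],[0.0193,0,-0.0147,0],[0.0305,0,-0.0193,0],[0.0425,0,-0.0217,0],[0.0546,0,-0.022,0],[0.0666,0,-0.0202,0],[0.0781,0,-0.0162,0],[0.0887,0,-0.0102,0],[0.0981,0,-0.0025,0],[0.106,0,0.0068,0],[0.109,0,0.012,0],[0.109,0,0.012,0]]]'
python3 -m creep '[[[0,0,0,0],[0,0,0,0],[0,0,0,0],[0,0,0,0],[0,0,-0.01,0],[0,0,-0.03,0],[0,0,-0.05,0],[0,0,-0.055,0],[0,0,-0.055,0],[0,0,-0.055,0]]]' 0
python3 - <<'E'
from h import *
s=st(); p=manip.camera_params("wrist");f=manip.grab_frame("wrist")[:,:,::-1];cv2.imwrite("pics/w22.png",f);s=st()
R=np.array(s["ee_rot"])
a=np.radians(2);Q=np.array([[np.cos(a),-np.sin(a)],[np.sin(a),np.cos(a)]])
for th in (0,.2,.4):
    b=th+np.arctan2(17,66);X=np.r_[Q@[.028-.068*np.cos(b),.111]+[.560,.1545],.063+.068*np.sin(b)]; print(th,X,proj(p,X,True))
E
```

```text
t: 27.82
tcp_pos: [0.5217, 0.2636, 0.0826]
ee_rot: [[-0.999, -0.039, -0.003], [-0.039, 0.999, -0.0], [0.003, -0.0, -1.0]]
force: [-1.1, 0.2, 3.7]
gripper_width: 0.222
t: 28.65
tcp_pos: [0.5238, 0.2636, 0.1387]
ee_rot: [[-0.999, -0.038, 0.001], [-0.038, 0.999, 0.0], [-0.001, 0.0, -1.0]]
force: [-0.5, -0.2, -1.2]
gripper_width: 0.502
t 28.65 tcp [0.5238 0.2636 0.1387] x [-0.999 -0.038 -0.001] z [ 0.001  0.    -1.   ] F [-0.5 -0.2 -1.2] w 0.502 q [0.47 0.46 0.08 1.19 0.   0.43]
t 28.7 tcp [0.5232 0.2633 0.1379] x [-0.999 -0.038  0.001] z [-0.001 -0.    -1.   ] F [-0.2 -1.3 -0.1] w 0.497 q [0.47 0.46 0.08 1.19 0.   0.43]
0 [0.51829858 0.26411141 0.07996153] (np.float64(316.42310403604216), np.float64(208.5857848744294))
0.2 [0.52297809 0.26427483 0.09270593] (np.float64(316.4708831517142), np.float64(221.77746840054726))
0.4 [0.5300947  0.26452334 0.10426605] (np.float64(316.49984840204456), np.float64(239.0342579041297))
```

View pics/w22.png

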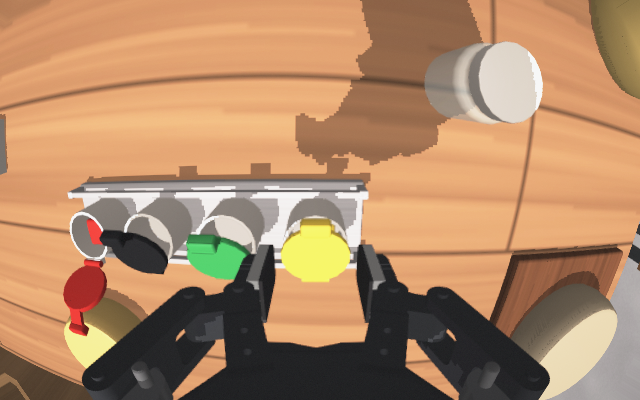

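```bash
python3 -m creep '[[[0.0025,0,0,0],[0.0025,0,0,0],[0.0025,0,0,0],[0.0025,0,0,0],[0.0025,0,0.01,0],[0.0025,0,0.02,0],[0.0025,0,0.03,0],[0.0025,0,0.038,0],[0.0025,0,0.045,0],[0.0025,0,0.05,0],[0.0025,0,0.05,0],[0.0025,0,0.05,0]]]' 1 30
python3 -m creep '[[[0,0,0.001,0],[0,0,0.002,0],[0,0,0.003,0],[0,0,0.003,0],[0,0,0.003,0]]]'
python3 -m creep '[[[0,0,0.001,0],[0,0,0.002,0],[0,0,0.003,0],[0,0,0.003,0],[0,0,0.003,0]]]'
```

```text
t: 29.7
tcp_pos: [0.5211, 0.2634, 0.0882]
ee_rot: [[-0.999, -0.038, -0.0], [-0.038, 0.999, -0.0], [0.0, -0.0, -1.0]]
force: [-0.2, 0.6, -1.0]
gripper_width: 0.001
t: 30.12
tcp_pos: [0.5213, 0.2636, 0.0858]
ee_rot: [[-0.999, -0.038, 0.0], [-0.038, 0.999, 0.0], [-0.0, 0.0, -1.0]]
force: [0.5, -0.6, -0.8]
gripper_width: -0.002
t: 30.53
tcp_pos: [0.5211, 0.2637, 0.0843]
ee_rot: [[-0.999, -0.039, 0.001], [-0.039, 0.999, 0.001], [-0.001, 0.001, -1.0]]
force: [-2.9, -0.8, 9.1]
gripper_width: 0.001
```

```bash
python3 -m creep '[[[0,0,0.001,0],[0,0,0.002,0],[0,0,0.003,0],[0,0,0.003,0],[0,0,0.003,0]]]'
python3 -m creep '[[[0,0,-0.005,0],[0,0,-0.02,0],[0,0,-0.04,0],[0,0,-0.055,0],[0,0,-0.06,0],[0,0,-0.06,0],[0,0,-0.06,0]]]'
python3 - <<'E'
from h import *
s=st(); p=manip.camera_params("wrist");f=manip.grab_frame("wrist")[:,:,::-1];cv2.imwrite("pics/w23.png",f)
a=np.radians(2);Q=np.array([[np.cos(a),-np.sin(a)],[np.sin(a),np.cos(a)]])
for n,y in(("yel",.111),("grn",.037)):
  for th in (0,.1,.2,.44):
    b=th+np.arctan2(17,66);X=np.r_[Q@[.028-.068*np.cos(b),y]+[.560,.1545],.063+.068*np.sin(b)]; print(n,th,np.round(X,4),np.round(proj(p,X,True),1))
cv2.imwrite("pics/c23.png",cv2.resize(f[160:300,170:390],None,fx=3.5,fy=3.5,interpolation=0))
f=manip.grab_frame("side")[:,:,::-1];cv2.imwrite("pics/c23s.png",cv2.resize(f[130:250,240:400],None,fx=5,fy=5))
E
```

```text
t: 30.95
tcp_pos: [0.5209, 0.2639, 0.0833]
ee_rot: [[-0.999, -0.039, 0.001], [-0.039, 0.999, 0.002], [-0.002, 0.002, -1.0]]
force: [-7.6, -2.4, 19.9]
gripper_width: -0.001
t: 31.53
tcp_pos: [0.521, 0.2634, 0.1391]
ee_rot: [[-0.999, -0.038, -0.0], [-0.038, 0.999, -0.0], [0.0, -0.0, -1.0]]
force: [0.8, -0.7, -0.6]
gripper_width: 0.003
t 31.53 tcp [0.521  0.2634 0.1391] x [-0.999 -0.038  0.   ] z [-0. -0. -1.] F [ 0.8 -0.7 -0.6] w 0.003 q [ 0.47  0.46  0.07  1.19 -0.    0.43]
yel 0 [0.5183 0.2641 0.08  ] [316.6 212.2]
yel 0.1 [0.5203 0.2642 0.0865] [316.6 218.3]
yel 0.2 [0.523  0.2643 0.0927] [316.7 225.5]
yel 0.44 [0.5318 0.2646 0.1064] [316.7 246.6]
grn 0 [0.5209 0.1902 0.08  ] [214.2 211.5]
grn 0.1 [0.5229 0.1902 0.0865] [211.8 217.3]
grn 0.2 [0.5256 0.1903 0.0927] [209.4 224.2]
grn 0.44 [0.5344 0.1906 0.1064] [204.8 244.3]
```

View pics/c23.png

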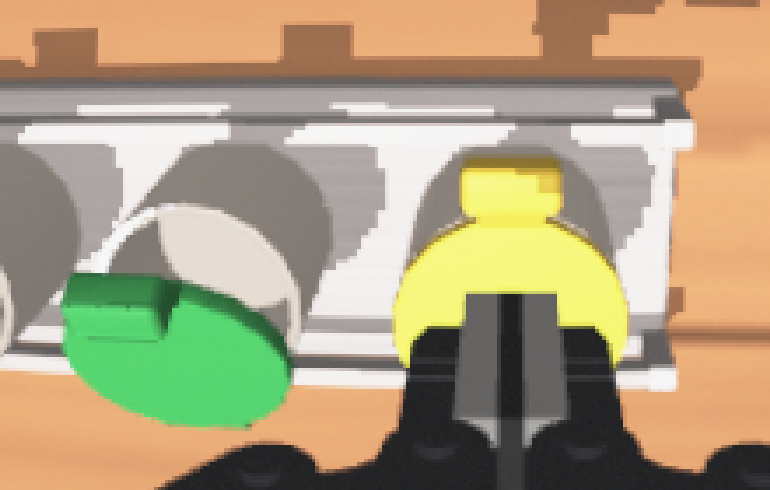

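View pics/c23s.png

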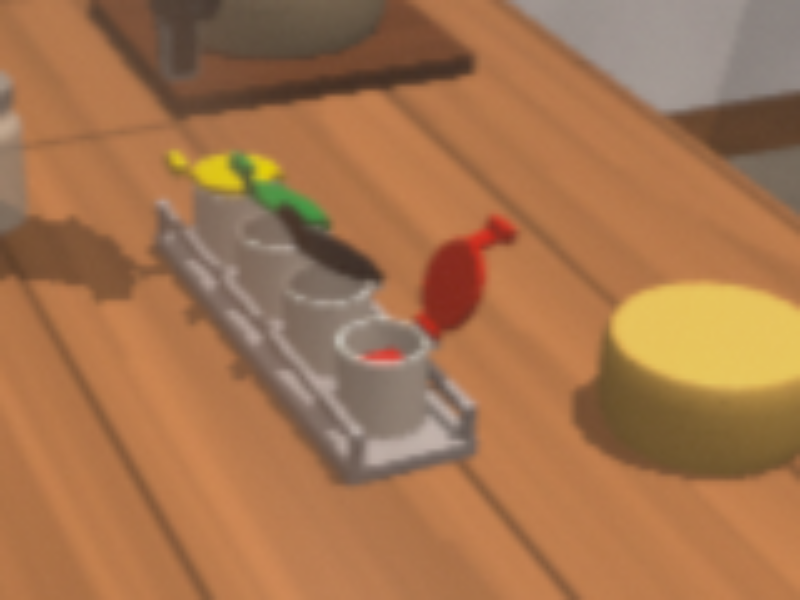

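```bash
python3 -m creep '[[[-0.001,-0.025,0,0],[-0.002,-0.05,0,0],[-0.0022,-0.07,0,0],[-0.0022,-0.0732,0,0],[-0.0022,-0.0732,0.01,0],[-0.0022,-0.0732,0.02,0],[-0.0022,-0.0732,0.028,0],[-0.0022,-0.0732,0.034,0],[-0.0022,-0.0732,0.04,0],[-0.0022,-0.0732,0.045,0],[-0.0022,-0.0732,0.05,0],[-0.0022,-0.0732,0.05,0]]]' 1 30
python3 -m creep '[[[0,0,0.001,0],[0,0,0.002,0],[0,0,0.003,0],[0,0,0.004,0],[0,0,0.0055,0],[0,0,0.0055,0],[0,0,0.0055,0]]]'
```

```text
t: 32.63
tcp_pos: [0.5256, 0.1905, 0.0884]
ee_rot: [[-0.999, -0.039, -0.001], [-0.039, 0.999, -0.001], [0.001, -0.001, -1.0]]
force: [-0.7, -0.1, -0.6]
gripper_width: -0.001
t: 33.22
tcp_pos: [0.5263, 0.1905, 0.0848]
ee_rot: [[-0.999, -0.038, 0.001], [-0.038, 0.999, 0.0], [-0.001, 0.0, -1.0]]
force: [-2.6, 0.5, 3.9]
gripper_width: -0.004
```

```bash
python3 -m creep '[[[0,0,0.001,0],[0,0,0.002,0],[0,0,0.003,0],[0,0,0.0045,0],[0,0,0.0045,0],[0,0,0.0045,0]]]'
python3 -m creep '[[[0,0,-0.005,0],[0,0,-0.02,0],[0,0,-0.04,0],[0,0,-0.055,0],[0,0,-0.06,0],[0.003,-0.02,-0.06,0],[0.003,-0.05,-0.06,0],[0.0013,-0.07,-0.06,0],[0.0003,-0.0741,-0.06,0],[0.0003,-0.0741,-0.06,0],[0.0003,-0.0741,-0.06,0]]]'
python3 - <<'E'
from h import *
s=st(); p=manip.camera_params("wrist");f=manip.grab_frame("wrist")[:,:,::-1];cv2.imwrite("pics/w24.png",f)
s=st()
a=np.radians(2);Q=np.array([[np.cos(a),-np.sin(a)],[np.sin(a),np.cos(a)]])
for n,y in(("yel",.111),("grn",.037),("blk",-.037)):
  for th in (0,.1,.2,.44):
    b=th+np.arctan2(17,66);X=np.r_[Q@[.028-.068*np.cos(b),y]+[.560,.1545],.063+.068*np.sin(b)]; print(n,th,np.round(X,4),np.round(proj(p,X,True),1))
cv2.imwrite("pics/c24.png",cv2.resize(f[150:290,250:470],None,fx=3.5,fy=3.5,interpolation=0))
E
```

```text
t: 33.72
tcp_pos: [0.526, 0.1907, 0.0831]
ee_rot: [[-0.999, -0.039, 0.002], [-0.039, 0.999, 0.001], [-0.002, 0.001, -1.0]]
force: [-7.9, -1.9, 21.5]
gripper_width: 0.002
t: 34.63
tcp_pos: [0.5287, 0.1165, 0.1391]
ee_rot: [[-0.999, -0.038, -0.001], [-0.038, 0.999, 0.0], [0.001, 0.0, -1.0]]
force: [0.5, 0.1, 0.0]
gripper_width: -0.0
t 34.63 tcp [0.5287 0.1165 0.1391] x [-0.999 -0.038  0.001] z [-0.001  0.    -1.   ] F [0.5 0.1 0. ] w -0.0 q [ 0.22  0.38 -0.05  1.14  0.    0.18]
t 34.68 tcp [0.5287 0.117  0.1392] x [-0.999 -0.039  0.   ] z [-0.  0. -1.] F [-0.1 -0.2  0.5] w -0.004 q [ 0.22  0.38 -0.05  1.14  0.    0.18]
yel 0 [0.5183 0.2641 0.08  ] [501.8 207.9]
yel 0.1 [0.5203 0.2642 0.0865] [505.6 213.1]
yel 0.2 [0.523  0.2643 0.0927] [509.1 219.2]
yel 0.44 [0.5318 0.2646 0.1064] [516.1 237. ]
grn 0 [0.5209 0.1902 0.08  ] [417.8 208.6]
grn 0.1 [0.5229 0.1902 0.0865] [420.3 214.4]
grn 0.2 [0.5256 0.1903 0.0927] [422.6 221.2]
grn 0.44 [0.5344 0.1906 0.1064] [427.4 241.3]
blk 0 [0.5235 0.1162 0.08  ] [315.2 208.8]
blk 0.1 [0.5255 0.1163 0.0865] [315.2 214.8]
blk 0.2 [0.5281 0.1164 0.0927] [315.2 222. ]
blk 0.44 [0.537  0.1167 0.1064] [315.2 243. ]
```

View pics/c24.png

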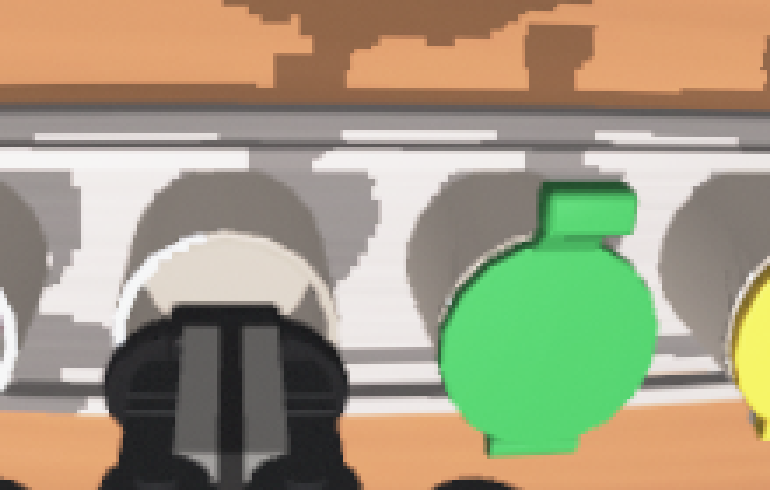

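```bash
python3 -m creep '[[[0,0,0.01,0],[0,0,0.02,0],[0,0,0.028,0],[0,0,0.034,0],[0,0,0.04,0],[0,0,0.045,0],[0,0,0.05,0],[0,0,0.052,0],[0,0,0.054,0],[0,0,0.056,0],[0,0,0.056,0],[0,0,0.056,0]]]' 1 30
python3 -m creep '[[[0,0,0.001,0],[0,0,0.002,0],[0,0,0.003,0],[0,0,0.004,0],[0,0,0.004,0],[0,0,0.004,0]]]'
```

```text
t: 35.68
tcp_pos: [0.5287, 0.1164, 0.0846]
ee_rot: [[-0.999, -0.038, 0.001], [-0.038, 0.999, 0.0], [-0.001, 0.0, -1.0]]
force: [-2.8, 0.1, 5.7]
gripper_width: -0.001
t: 36.18
tcp_pos: [0.5284, 0.1165, 0.0832]
ee_rot: [[-0.999, -0.038, 0.001], [-0.038, 0.999, 0.001], [-0.001, 0.001, -1.0]]
force: [-9.4, -1.5, 21.4]
gripper_width: -0.004
```

```bash
python3 -m creep '[[[0,0,-0.01,0],[0,0,-0.03,0],[0,0,-0.06,0],[0,0,-0.09,0],[0,0,-0.112,0],[-0.02,-0.015,-0.115,0],[-0.045,-0.03,-0.115,0],[-0.07,-0.045,-0.115,0],[-0.095,-0.062,-0.115,0],[-0.109,-0.0742,-0.115,0],[-0.1097,-0.0742,-0.105,0],[-0.1097,-0.0742,-0.085,0]]]' 0 30
python3 -m creep '[[[0,0,0.01,0],[0,0,0.02,0],[0,0,0.02,0],[0,0,0.02,0]]]'
python3 - <<'E'
from h import *
s=st(); p=manip.camera_params("wrist");f=manip.grab_frame("wrist")[:,:,::-1];cv2.imwrite("pics/w25.png",f);s=st()
R=np.array(s["ee_rot"]);print(R.T@(np.array([.641,.0462,.0985])-s["tcp_pos"]))
E
```

```text
t: 37.18
tcp_pos: [0.644, 0.0456, 0.1665]
ee_rot: [[-0.999, -0.037, 0.006], [-0.037, 0.999, 0.001], [-0.006, 0.0, -1.0]]
force: [1.3, -0.6, 0.0]
gripper_width: 0.497
t: 37.52
tcp_pos: [0.6404, 0.0469, 0.1441]
ee_rot: [[-0.999, -0.039, -0.002], [-0.039, 0.999, -0.0], [0.002, -0.0, -1.0]]
force: [0.4, 0.2, -0.6]
gripper_width: 0.498
t 37.52 tcp [0.6404 0.0469 0.1441] x [-0.999 -0.039  0.002] z [-0.002 -0.    -1.   ] F [ 0.4  0.2 -0.6] w 0.498 q [ 0.07  0.57  0.27  1.28 -0.    0.03]
t 37.57 tcp [0.6411 0.0469 0.1451] x [-0.999 -0.039 -0.   ] z [ 0.  0. -1.] F [-0.3 -0.6  0.9] w 0.504 q [0.07 0.57 0.27 1.28 0.   0.03]
[ 0.00013243 -0.0006937   0.04661962]
```

View pics/w25.png

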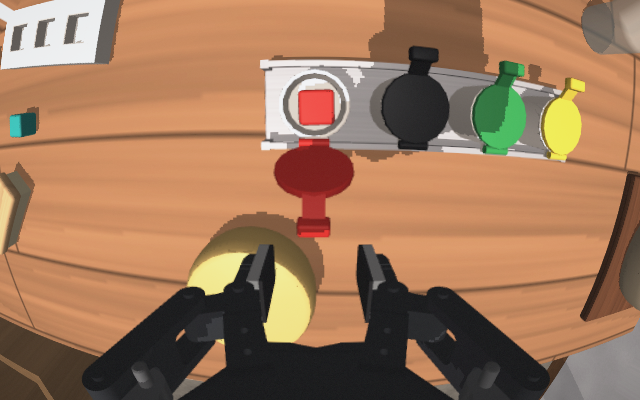

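```bash
python3 -m creep '[[[0,-0.0005,0.015,0],[0,-0.0005,0.03,0],[0,-0.0005,0.042,0],[0,-0.0005,0.0465,0],[0,-0.0005,0.0465,0],[0,-0.0005,0.0465,0]]]' 0
python3 -m creep '[[[0,0,0,0],[0,0,0,0],[0,0,0,0],[0,0,0,0],[0,0,0,0],[0,0,0,0]]]' 1 30
python3 -m creep '[[[0.009,0,-0.0082,0],[0.0193,0,-0.0147,0],[0.0305,0,-0.0193,0],[0.0425,0,-0.0217,0],[0.0546,0,-0.022,0],[0.0666,0,-0.0202,0],[0.0781,0,-0.0162,0],[0.0887,0,-0.0102,0],[0.0981,0,-0.0025,0],[0.106,0,0.0068,0],[0.109,0,0.012,0],[0.109,0,0.012,0]]]'
python3 -m creep '[[[0,0,0,0],[0,0,0,0],[0,0,0,0],[0,0,0,0],[0,0,-0.01,0],[0,0,-0.03,0],[0,0,-0.05,0],[0,0,-0.055,0],[0,0,-0.055,0],[0,0,-0.055,0]]]' 0
python3 - <<'E'
from h import *
s=st(); p=manip.camera_params("wrist");f=manip.grab_frame("wrist")[:,:,::-1];cv2.imwrite("pics/w26.png",f)
a=np.radians(2);Q=np.array([[np.cos(a),-np.sin(a)],[np.sin(a),np.cos(a)]])
for n,y in(("red",-.111),):
  for th in (0,.1,.2,.44):
    b=th+np.arctan2(17,66);X=np.r_[Q@[.028-.068*np.cos(b),y]+[.560,.1545],.063+.068*np.sin(b)]; print(n,th,np.round(X,4),np.round(proj(p,X,True),1))
E
```

```text
t: 38.07
tcp_pos: [0.6417, 0.0461, 0.0991]
ee_rot: [[-0.999, -0.039, 0.001], [-0.039, 0.999, 0.0], [-0.001, 0.0, -1.0]]
force: [1.1, 0.2, -1.3]
gripper_width: 0.496
t: 38.57
tcp_pos: [0.6425, 0.0458, 0.0993]
ee_rot: [[-0.999, -0.038, 0.003], [-0.038, 0.999, -0.0], [-0.003, -0.0, -1.0]]
force: [2.6, -1.2, 3.8]
gripper_width: 0.219
t: 39.57
tcp_pos: [0.5298, 0.0418, 0.0854]
ee_rot: [[-0.999, -0.039, -0.004], [-0.039, 0.999, -0.0], [0.004, 0.0, -1.0]]
force: [-2.6, 0.3, 4.1]
gripper_width: 0.222
t: 40.4
tcp_pos: [0.5324, 0.0418, 0.1412]
ee_rot: [[-0.999, -0.038, 0.001], [-0.038, 0.999, 0.0], [-0.001, 0.0, -1.0]]
force: [0.7, 0.2, -0.4]
gripper_width: 0.499
t 40.4 tcp [0.5324 0.0418 0.1412] x [-0.999 -0.038 -0.001] z [ 0.001  0.    -1.   ] F [ 0.7  0.2 -0.4] w 0.499 q [ 0.08  0.36 -0.07  1.14  0.    0.04]
red 0 [0.526  0.0422 0.08  ] [316.4 206.2]
red 0.1 [0.5281 0.0423 0.0865] [316.5 212.1]
red 0.2 [0.5307 0.0424 0.0927] [316.5 219.2]
red 0.44 [0.5395 0.0427 0.1064] [316.5 240. ]
```

View pics/w26.png

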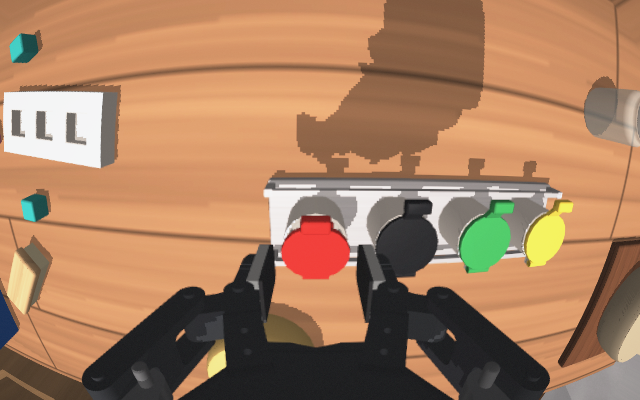

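```bash
python3 -m creep '[[[0.0025,0,0,0],[0.0025,0,0,0],[0.0025,0,0,0],[0.0025,0,0,0],[0.0025,0,0.012,0],[0.0025,0,0.024,0],[0.0025,0,0.034,0],[0.0025,0,0.042,0],[0.0025,0,0.049,0],[0.0025,0,0.053,0],[0.0025,0,0.056,0],[0.0025,0,0.056,0]]]' 1 30
python3 -m creep '[[[0,0,0.001,0],[0,0,0.002,0],[0,0,0.003,0],[0,0,0.005,0],[0,0,0.005,0],[0,0,0.005,0]]]'
```

```text
t: 41.45
tcp_pos: [0.5296, 0.0417, 0.085]
ee_rot: [[-0.999, -0.038, -0.001], [-0.038, 0.999, -0.0], [0.001, -0.0, -1.0]]
force: [0.4, 0.1, 0.5]
gripper_width: -0.003
t: 41.95
tcp_pos: [0.5298, 0.0417, 0.0834]
ee_rot: [[-0.999, -0.038, 0.002], [-0.038, 0.999, 0.0], [-0.002, 0.0, -1.0]]
force: [-8.0, -0.4, 19.6]
gripper_width: 0.001
```

```bash
python3 -m creep '[[[0,0,-0.01,0],[0,0,-0.03,0],[0,0,-0.06,0],[0,0,-0.09,0],[0.01,0.02,-0.11,0],[0.025,0.045,-0.12,0],[0.04,0.07,-0.13,0],[0.055,0.095,-0.13,0],[0.066,0.112,-0.13,0],[0.066,0.112,-0.13,0],[0.066,0.112,-0.13,0],[0.066,0.112,-0.13,0]]]' 0
python3 - <<'E'
from h import *
s=st(); p=manip.camera_params("wrist");f=manip.grab_frame("wrist")[:,:,::-1];cv2.imwrite("pics/w27.png",f)
a=np.radians(2);Q=np.array([[np.cos(a),-np.sin(a)],[np.sin(a),np.cos(a)]])
for n,y in(("red",-.111),("blk",-.037),("grn",.037),("yel",.111)):
  for th in (0,.1,.2):
    b=th+np.arctan2(17,66);X=np.r_[Q@[.028-.068*np.cos(b),y]+[.560,.1545],.063+.068*np.sin(b)]; print(n,th,np.round(proj(p,X,True),1))
cv2.imwrite("pics/c27.png",cv2.resize(f[150:300,170:450],None,fx=2.85,fy=2.85,interpolation=0))
g=manip.grab_frame("side")[:,:,::-1];cv2.imwrite("pics/c27s.png",cv2.resize(g[130:250,240:400],None,fx=5,fy=5))
g=manip.grab_frame("top")[:,:,::-1];cv2.imwrite("pics/top2.png",g)
E
```

```text
t: 42.95
tcp_pos: [0.4601, 0.1509, 0.2103]
ee_rot: [[-0.999, -0.039, 0.001], [-0.039, 0.999, -0.0], [-0.001, -0.0, -1.0]]
force: [-0.2, -0.6, 0.5]
gripper_width: 0.499
t 42.95 tcp [0.4601 0.1509 0.2103] x [-0.999 -0.039 -0.001] z [ 0.001 -0.    -1.   ] F [-0.2 -0.6  0.5] w 0.499 q [ 0.32  0.22 -0.08  1.27 -0.    0.28]
red 0 [207.6 246.2]
red 0.1 [205.9 250.8]
red 0.2 [204.3 256. ]
blk 0 [278.1 248.1]
blk 0.1 [277.5 252.9]
blk 0.2 [276.9 258.4]
grn 0 [352.7 248.3]
grn 0.1 [353.3 253.1]
grn 0.2 [353.8 258.6]
yel 0 [423.1 246.7]
yel 0.1 [424.8 251.3]
yel 0.2 [426.3 256.5]
```

View pics/c27.png

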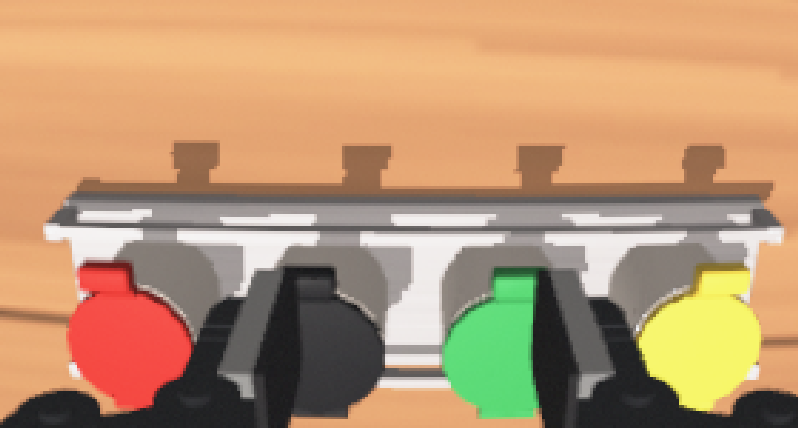

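View pics/c27s.png

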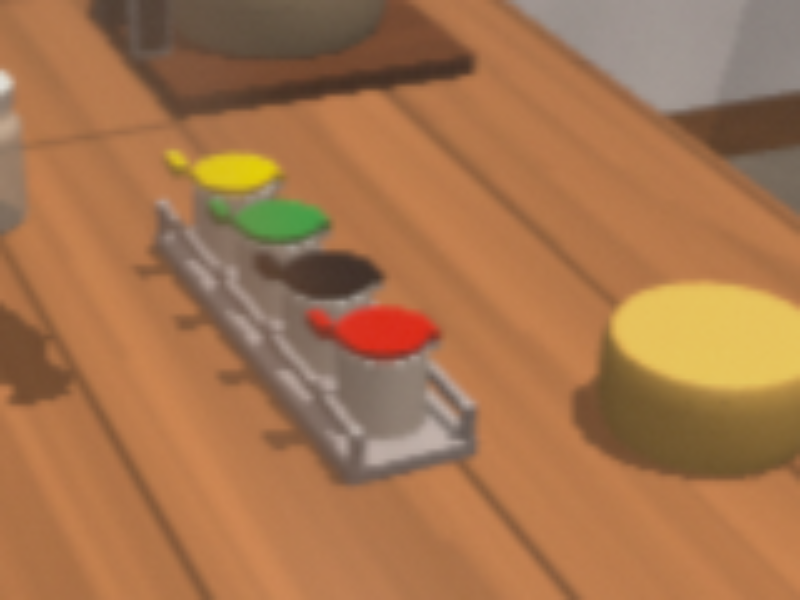

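View pics/top2.png

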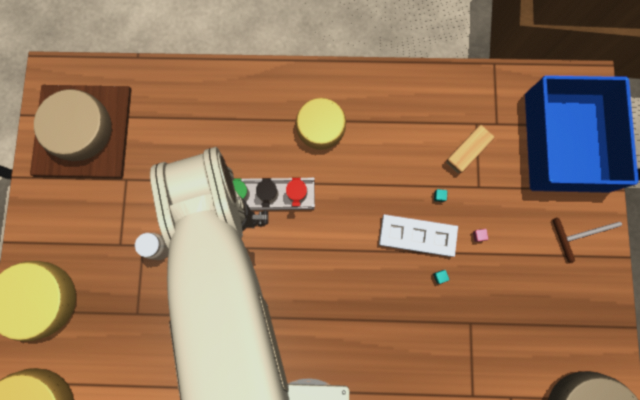

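Run:
```python
from h import *
print(manip.hand_in()); st()
```

```text
the job is handed in; nothing more can be done
None
the job is handed in; nothing more can be done
```

I packed the red and yellow cheeses into their pots and shut all four caps, then handed the job in. It reported no verdict. The run took about 43 s of the 210 s allowed.

- **Cheeses:** Only red and yellow were there. The middle cavity was empty, so there was no green. No black block stood near the mould. The two teal cubes and the pink cube were not part of the job and I left them. Before closing, the wrist and side views showed each cheese seated in the pot of its colour.
- **Caps:** All four stood ajar at the start (red about 0.28 rad, the others about 0.44 rad). I opened only red and yellow, by their tabs. All four were then pressed down with about 20 N until they met a hard stop at the shut height.
- **Last checks:** In the final views all four caps lie flat and the mould is empty. The wheel, brush and salt jar are where they were.
- **Small disagreement:** The tabs measured 1–2 px below the fully shut prediction in the last wrist picture, about 0.02–0.05 rad. The offset was much the same on all four, so I put it down to picking the tab centre by eye. The contact height and the side view both point to shut.

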